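# Change the glass sample plates in the covered rack

## Robot

A 6-joint arm with a two-finger parallel gripper is mounted at the origin on the work surface. World frame = base frame: x ahead of the robot, y to its left, z up, the work surface at z = 0. Lengths are in m, angles in rad, forces in N, time in s.
With the tool pointing down it reaches from about 0.25 to 0.775 m from the base axis. Payload 4 kg.
Tool frame: the origin (TCP) lies midway between the tips of the shut fingers; the grasp point (between the pads) lies robot.grip_point_offset behind it (robot.grip_point_offset is the distance from the TCP to the grasp point, in m); z points along the fingers, x is the direction in which the jaws open and shut, and the axes are right-handed (so a half turn about z gives the same grasp; the last joint's range is limited). The gripper opens to 94 mm and grips with 3 to 60 N. Pads are 16 mm wide; open, the fingers measure 119 mm over their backs; the gripper's body (75 mm by 177 mm) begins 78 mm behind the grasp point.
Start: joints at [-1.428, 0.087, 1.371, -0, 1.684, -0.103], TCP at [0.134, -0.533, 0.167] pointing down, gripper open.
Joint ranges: [-3.1, 3.1], [-0.76, 2.03], [0.27, 2.55], [-1.08, 4.22], [0.17, 2.65], [-2.57, 2.57]. Speed limits (rad/s): [2.79, 2.79, 3.14, 3.14, 3.14, 3.14].

## Interface

Orientations are given as [roll, pitch, yaw] about the fixed x, y, z axes, in that order (R = Rz(yaw) Ry(pitch) Rx(roll)).
In Python, from bench import robot, optics, finder gives the robot as it stands. The module is installed in compiled form; this text tells all that it offers.
- The arm moves only by the tool arm_command, never from a script. Its argument "plan" is a list of rows, each a list of 5 numbers: the opening, from 0 (shut) to 1 (fully open), then the shift along the world's x, y, z in m, then the turn about the world's z in degrees. A call has 1 to 10 rows; each row is the pose to reach, as a shift and turn from the pose commanded when the call began; what a row does not reach only later rows make up. A row lasts 1/8 s, in which the tool goes at most 62.5 mm and 10.7 degrees, less where a joint would pass 70% of its speed; a pose out of reach is approached as far as the arm can. A call with a gripper value outside its range is refused whole. The fingers move at their own pace and stop on an object; the grip force is fixed at half the most. Time passes only in rows, so rows that repeat a pose let the fingers close. It gives the time, the measured TCP pose, the force and the opening at its end, in the units of the state.
- robot.get_obs(): the state, without advancing time (a new reading comes with each control period).
- optics.snapshot(name): name is "side" or "top" or "wrist"; returns a dict with "image" (480x640x3 uint8, red, green, blue), "fx", "fy", "cx", "cy" (pixels), "position" and "rotation" of the camera in the world; the wrist camera has in their place "hand_eye" (4x4, takes a point from camera to tool coordinates, whose origin is the TCP and whose axes are the tool frame's). Camera axes: x right, y down, z forward; pixel columns grow to the right and rows downward; lengths in m; the calibration is good to about 2 mm. The wrist camera is an equidistant fisheye: a pixel r from the principal point sees the ray r / f radians off the axis. A picture is of the moment at which its call begins: read the wrist's pose just before it. There is no depth.
- robot.close_job(): hands the job in, once; it reports no verdict.
Trained networks look in the newest picture that a camera, given by its name, has taken for a name from the list of things; names that differ only in an ending like _2 or _b are one class to them, and where a whole thing is asked for, a point or a joint stands for the part that bears it (a point fixed in the world has none). Each returns a list of dicts, best first, with "p" (0 to 1); they miss things now and then, are a little off and sometimes report something else, mostly with a low value. They report only what shows in the picture. A call takes as long as a camera call.
- finder.masks_of(label, camera): "pixels" (480x640 bool, what is visible of it) and "extent" ([left, top, right, bottom] in pixels, round what is visible of it).
The state is a dict: "time": time; "joint_positions": joint angles; "qvel": joint speeds; "joint_torque": joint torques, N m; "tool_pos": TCP position; "ee_rot": TCP orientation; "wrist_force": force on the tool from outside, world axes, zero at the start; "wrist_torque": the same for the moment, N m; "width": finger opening in m.
Only numpy, scipy, OpenCV 4.12 (cv2) and the standard library are available. Lean on these libraries where they do the work, as an engineer would, in place of code of your own. Each camera call takes 0.05 s, during which the arm holds its last target.

## Task

Take the spoiled white plate out of the metal rack and stand it upright in any free slot of the wooden block, and put every coloured glass plate from the block into the rack slot marked with its own colour, fully down and upright. Then set the clear cover over the rack so that its rim sits flat on the rack's base all round. Leave the three grey plates in their slots and do not disturb the other things on the bench.

Things in the scene. Friction and masses are not known exactly. Their poses are not given: they have to be found in the camera images.
- rack: Fixed metal rack, dark base plate 220 x 140 x 10 mm with two aluminium combs, 172 x 94 mm together. Origin: centre of its underside. x runs along the row of 9 slots (18 mm pitch, centres at x = -72 to 72 mm), a plate's width lies along y, centred on y = 0. Slots are 8 mm wide, floor at z = 10, straight sides to z = 45, pointed teeth to z = 50 mm; sloping guides to z = 33 mm centre the plate along y.
- block: Fixed pale wooden block, 181 x 74 mm, 49 mm high. Origin: centre of its underside. x runs along its 6 slots (centres at x = -65, -39, -13, 13, 39, 65 mm), a plate's width lies along y, centred on y = 0 (no end stops). Slots are 8 mm wide, floor at z = 12, straight sides to z = 40, pointed ridges to z = 49 mm. The coloured plates start here, one to a slot; at least one slot is empty.
- cover_handle (a point): Loose clear cover, black edges, open below, 190 (x) x 114 (y) x 95 mm high (inside 184 x 108 x 92), 0.3 kg, on the bench. Point: centre of the black bar handle on its top, 111 mm above the rim, over its middle; bar 70 mm long (x), 14 thick (y), 32 high. On the rack its x lies along the rack's x (either way), the rim stands on the base plate and this point is 121 mm above the rack's origin.
- plate_red_mid (a point): Fresh red glass plate with a red tab, in the block at first (may be absent): pane 60 mm wide (y), 5 thick (x), 50 high, with a tab 26 wide (y), 8 thick (x), 34 high on the middle of its upper edge; 84 mm high over all, 60 g. Point: its centre, 42 mm above the lower edge, z up. Pinch the tab by its side edges, 26 mm apart along y, so the fingers pass over the neighbours.
- plate_green_mid (a point): Fresh green glass plate with a green tab, in the block at first (may be absent): pane 60 mm wide (y), 5 thick (x), 50 high, with a tab 26 wide (y), 8 thick (x), 34 high on the middle of its upper edge; 84 mm high over all, 60 g. Point: its centre, 42 mm above the lower edge, z up. Pinch the tab by its side edges, 26 mm apart along y, so the fingers pass over the neighbours.
- plate_blue_mid (a point): Fresh blue glass plate with a blue tab, in the block at first (may be absent): pane 60 mm wide (y), 5 thick (x), 50 high, with a tab 26 wide (y), 8 thick (x), 34 high on the middle of its upper edge; 84 mm high over all, 60 g. Point: its centre, 42 mm above the lower edge, z up. Pinch the tab by its side edges, 26 mm apart along y, so the fingers pass over the neighbours.
- plate_yellow_mid (a point): Fresh yellow glass plate with a yellow tab, in the block at first (may be absent): pane 60 mm wide (y), 5 thick (x), 50 high, with a tab 26 wide (y), 8 thick (x), 34 high on the middle of its upper edge; 84 mm high over all, 60 g. Point: its centre, 42 mm above the lower edge, z up. Pinch the tab by its side edges, 26 mm apart along y, so the fingers pass over the neighbours.
- plate_purple_mid (a point): Fresh purple glass plate with a purple tab, in the block at first (may be absent): pane 60 mm wide (y), 5 thick (x), 50 high, with a tab 26 wide (y), 8 thick (x), 34 high on the middle of its upper edge; 84 mm high over all, 60 g. Point: its centre, 42 mm above the lower edge, z up. Pinch the tab by its side edges, 26 mm apart along y, so the fingers pass over the neighbours.
- slot_red (a point): Rack slot marked with two upright red tags (13 mm wide, 36 mm high, one beyond each end of the slot, inside the cover): its middle, on the slot floor; axes as the rack's. Place of the red plate: when seated, the plate's centre is 42 mm above this point. The slot of each colour changes from start to start.
- slot_green (a point): Rack slot marked with two upright green tags (13 mm wide, 36 mm high, one beyond each end of the slot, inside the cover): its middle, on the slot floor; axes as the rack's. Place of the green plate: when seated, the plate's centre is 42 mm above this point. The slot of each colour changes from start to start.
- slot_blue (a point): Rack slot marked with two upright blue tags (13 mm wide, 36 mm high, one beyond each end of the slot, inside the cover): its middle, on the slot floor; axes as the rack's. Place of the blue plate: when seated, the plate's centre is 42 mm above this point. The slot of each colour changes from start to start.
- slot_yellow (a point): Rack slot marked with two upright yellow tags (13 mm wide, 36 mm high, one beyond each end of the slot, inside the cover): its middle, on the slot floor; axes as the rack's. Place of the yellow plate: when seated, the plate's centre is 42 mm above this point. The slot of each colour changes from start to start.
- slot_purple (a point): Rack slot marked with two upright purple tags (13 mm wide, 36 mm high, one beyond each end of the slot, inside the cover): its middle, on the slot floor; axes as the rack's. Place of the purple plate: when seated, the plate's centre is 42 mm above this point. The slot of each colour changes from start to start.
- spoiled_mid (a point): Spoiled plate in the rack, white with dark cracks, two black bands on its white tab: pane 60 mm wide (y), 5 thick (x), 50 high, with a tab 26 wide (y), 8 thick (x), 34 high on the middle of its upper edge; 84 mm high over all, 60 g. Point: its centre, 42 mm above the lower edge, z up. Pinch the tab by its side edges, 26 mm apart along y, so the fingers pass over the neighbours.
- old0_mid (a point): One of three grey plates in the rack, to be left there: pane 60 mm wide (y), 5 thick (x), 50 high, with a tab 26 wide (y), 8 thick (x), 34 high on the middle of its upper edge; 84 mm high over all, 60 g. Point: its centre, 42 mm above the lower edge, z up. Pinch the tab by its side edges, 26 mm apart along y, so the fingers pass over the neighbours.
- old1_mid (a point): One of three grey plates in the rack, to be left there: pane 60 mm wide (y), 5 thick (x), 50 high, with a tab 26 wide (y), 8 thick (x), 34 high on the middle of its upper edge; 84 mm high over all, 60 g. Point: its centre, 42 mm above the lower edge, z up. Pinch the tab by its side edges, 26 mm apart along y, so the fingers pass over the neighbours.
- old2_mid (a point): One of three grey plates in the rack, to be left there: pane 60 mm wide (y), 5 thick (x), 50 high, with a tab 26 wide (y), 8 thick (x), 34 high on the middle of its upper edge; 84 mm high over all, 60 g. Point: its centre, 42 mm above the lower edge, z up. Pinch the tab by its side edges, 26 mm apart along y, so the fingers pass over the neighbours.
- paddle: Graphite paddle with a wooden handle, 180 mm long, lying on the bench, a bystander; origin at its middle underside.
- reamer: Wooden-handled shaping tool 190 mm long lying beyond the rack, a bystander; origin at its middle underside.
- marver: Dark graphite slab 90 x 60 x 18 mm on the bench, a bystander; origin at its underside.
- jar: Lidded jar, 70 mm across, 90 mm high, a bystander; origin at its underside.
- cup: Steel cup, 72 mm across, 85 mm high, a bystander; origin at its underside.

How it is judged:
By the outcome, as a careful person would: the job done as asked, in the order asked, and still so for the second after the job is handed in, with the robot touching nothing.
Of plate_red, plate_green, plate_blue, plate_yellow, plate_purple only 3 to 5 are there at a start; the rules pass over those that are not, and their reading is None.
At some moment in a run one of cover may be knocked a few centimetres aside while the robot is not near it.
It also fails if it takes over 210 s, if anything falls off the work surface, if the arm or the gripper's body presses on something with over 40 N, if the wrist force passes 120 N, or if a joint passes its speed limit or range.

## Working session

There is one attempt and no reset: what is moved stays moved. The work goes in short steps, Python scripts to look and compute and a tool call to move; the robot and the scene stay as the last step left them, time stands still between calls to the robot, and variables do not carry over. Pictures are saved under pics/ and viewed, and the job is handed in when it is done.

Besides the shell and the picture viewer there is one more tool, called as a command line: name --pt "numbers of a row" for each row, then --argument value for the rest. arm_command: Moves the arm, as the interface text tells. Its arguments: {"type":"object","properties":{"plan":{"type":"array","items":{"type":"array","items":{"type":"number"}}}},"required":["plan"]}

```bash
mkdir -p pics
cat > h.py <<'E'
import numpy as np, cv2
from bench import robot, optics, finder
def snap(n,f):
    s=optics.snapshot(n); cv2.imwrite(f,cv2.cvtColor(s['image'],cv2.COLOR_RGB2BGR)); return s
E
python3 - <<'E'
from h import *
o=robot.get_obs(); print({k:np.round(v,4).tolist() for k,v in o.items()}); print(robot.grip_point_offset)
for n in ['side','top','wrist']:
    s=snap(n,f'pics/{n}0.png'); print({k:np.round(v,4).tolist() for k,v in s.items() if k!='image'})
E
```

```text
{'time': 0.0, 'joint_positions': [-1.4281, 0.088, 1.3722, -0.0, 1.6836, -0.1031], 'qvel': [-0.0012, 0.001, -0.0001, -0.0005, -0.001, -0.0012], 'joint_torque': [0.0011, -34.0173, -30.2431, 0.072, 0.0329, -0.0002], 'tool_pos': [0.1337, -0.5328, 0.1662], 'ee_rot': [-3.1414, 0.0022, -1.325], 'wrist_force': [-0.0844, -0.0035, 0.4433], 'wrist_torque': [-0.0449, 0.0206, -0.0105], 'width': 0.0937}
0.0188
{'fx': 562.2188, 'fy': 562.2188, 'cx': 324.4528, 'cy': 237.8698, 'position': [0.1855, -0.5425, 0.8453], 'rotation': [-2.4109, 0.0107, -0.7019]}
{'fx': 502.5113, 'fy': 502.5113, 'cx': 313.6715, 'cy': 238.0237, 'position': [0.4955, 0.0132, 1.2705], 'rotation': [-3.0568, 0.0027, -1.5668]}
{'fx': 371.6483, 'fy': 371.6483, 'cx': 315.1312, 'cy': 243.8589, 'hand_eye': [[1.0, -0.0008, 0.0004, -0.0002], [0.0006, 0.9581, 0.2865, -0.0835], [-0.0006, -0.2865, 0.9581, -0.2171], [0.0, 0.0, 0.0, 1.0]]}
```

View pics/side0.png

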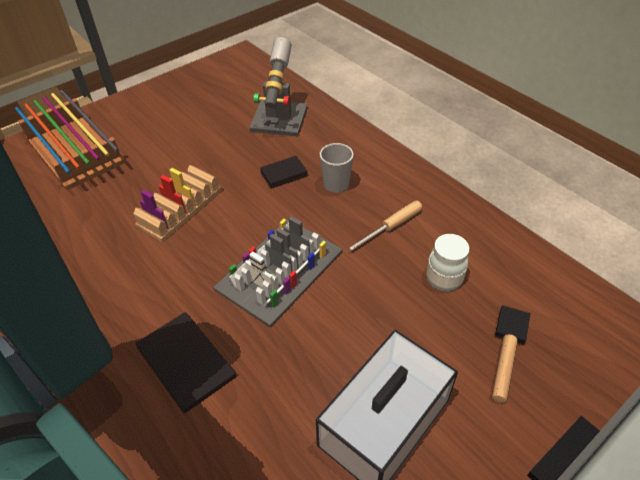

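View pics/top0.png

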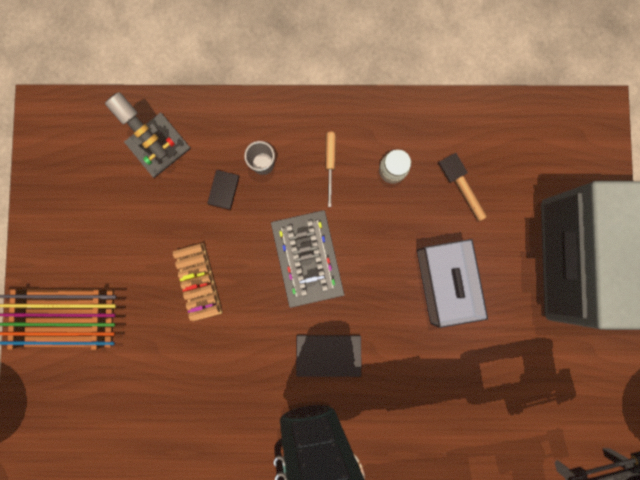

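View pics/wrist0.png

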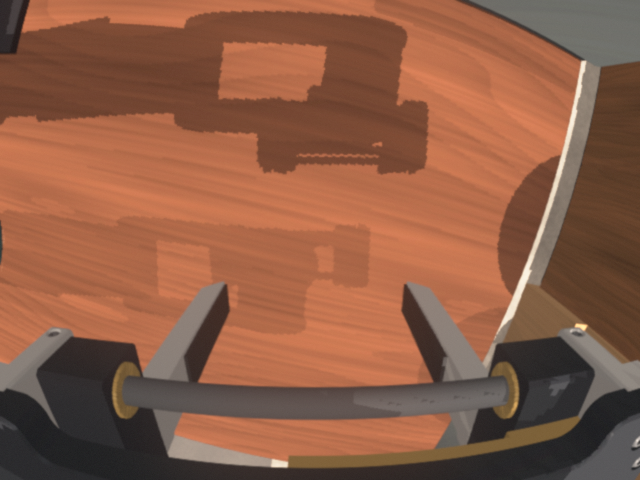

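```bash
cat >> h.py <<'E'
from scipy.spatial.transform import Rotation as Rn
def Rm(rpy): return Rn.from_euler('xyz',rpy).as_matrix()
def camT(s,pose=None):
    if 'hand_eye' in s:
        T=np.eye(4); T[:3,:3]=Rm(pose[3:]); T[:3,3]=pose[:3]; return T@s['hand_eye']
    T=np.eye(4); r=np.asarray(s['rotation']); T[:3,:3]=Rm(r) if r.ndim==1 else r; T[:3,3]=s['position']; return T
def proj(s,P,pose=None):
    T=camT(s,pose); q=(np.atleast_2d(P)-T[:3,3])@T[:3,:3]
    if 'hand_eye' in s:
        rr=np.hypot(q[:,0],q[:,1]); th=np.arctan2(rr,q[:,2]); k=th/np.maximum(rr,1e-9)
        return np.c_[s['cx']+s['fx']*k*q[:,0], s['cy']+s['fy']*k*q[:,1]]
    return np.c_[s['cx']+s['fx']*q[:,0]/q[:,2], s['cy']+s['fy']*q[:,1]/q[:,2]]
def plane(s,uv,z,pose=None):
    T=camT(s,pose); uv=np.atleast_2d(uv).astype(float)
    a=(uv[:,0]-s['cx'])/s['fx']; b=(uv[:,1]-s['cy'])/s['fy']
    if 'hand_eye' in s:
        th=np.hypot(a,b); k=np.sin(th)/np.maximum(th,1e-9); d=np.c_[a*k,b*k,np.cos(th)]
    else: d=np.c_[a,b,np.ones(len(a))]
    d=d@T[:3,:3].T; t=(z-T[2,3])/d[:,2]; return T[:3,3]+d*t[:,None]
def getpose():
    o=robot.get_obs(); return np.r_[o['tool_pos'],o['ee_rot']]
E
python3 - <<'E'
from h import *
s=snap('top','pics/t1.png'); print(plane(s,[[305,258],[197,282],[452,283],[490,480]],0))
i=cv2.imread('pics/t1.png'); a=cv2.resize(i[200:320,150:350],None,fx=4,fy=4,interpolation=cv2.INTER_CUBIC); cv2.imwrite('pics/t1z.png',a)
for n in ['rack','block','cover_handle','plate_red_mid','plate_green_mid','plate_blue_mid','plate_yellow_mid','plate_purple_mid','spoiled_mid','old0_mid','slot_red','slot_yellow']:
    m=finder.masks_of(n,'top'); print(n,[(round(x['p'],2),list(x['extent'])) for x in m[:4]])
s=snap('side','pics/s1.png');i=cv2.imread('pics/s1.png'); a=cv2.resize(i[150:340,120:360],None,fx=3.2,fy=3.2,interpolation=cv2.INTER_CUBIC); cv2.imwrite('pics/s1z.png',a)
E
```

```text
[[ 0.55269898  0.03874856  0.        ]
 [ 0.49115187  0.3106247   0.        ]
 [ 0.49119621 -0.3315325   0.        ]
 [ 0.01363141 -0.41477725  0.        ]]
rack [(0.69, [271.7, 212.6, 343.4, 309.4])]
block [(0.71, [173.5, 243.0, 222.9, 320.5])]
cover_handle [(0.69, [413.9, 239.8, 487.3, 329.1]), (0.45, [245.0, 141.3, 275.9, 173.6])]
plate_red_mid [(0.47, [182.7, 280.2, 208.7, 297.9])]
plate_green_mid []
plate_blue_mid []
plate_yellow_mid [(0.49, [177.8, 271.9, 206.7, 281.8])]
plate_purple_mid [(0.5, [189.2, 305.1, 216.7, 310.9])]
spoiled_mid []
old0_mid [(0.42, [293.4, 254.6, 319.2, 260.7])]
slot_red [(0.6, [305.9, 279.2, 317.2, 280.6])]
slot_yellow []
```

View pics/t1z.png

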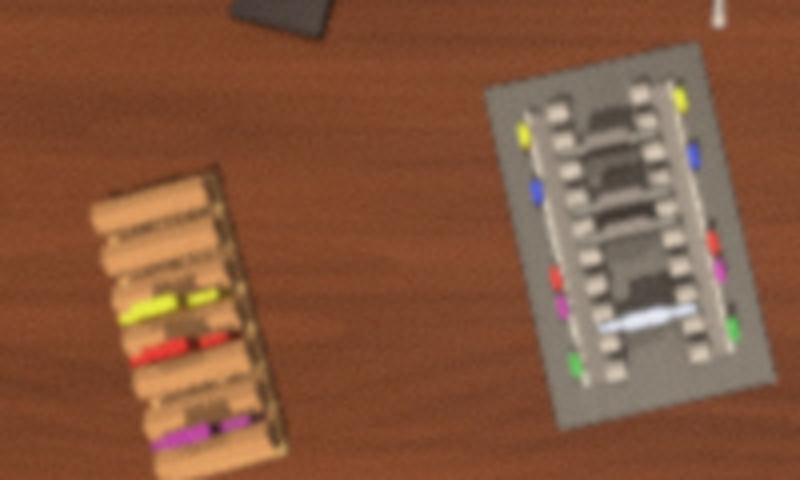

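View pics/s1z.png

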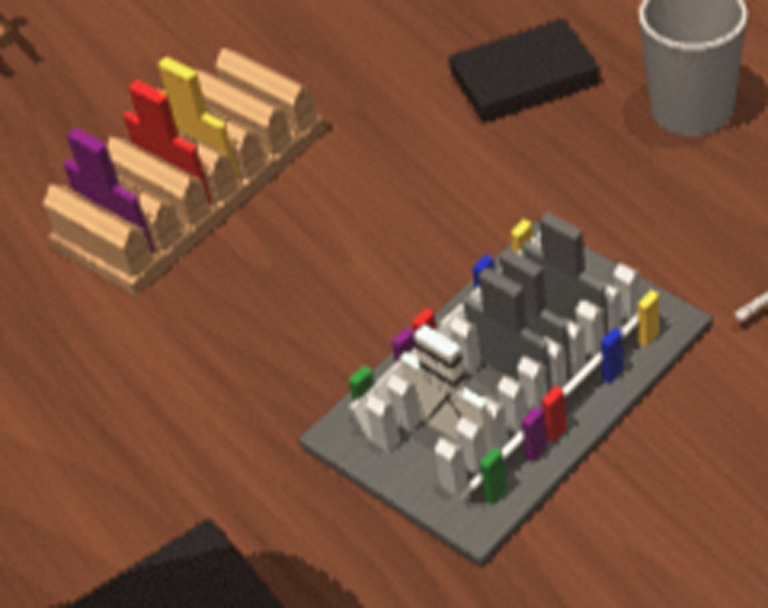

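arm_command --pt "1 0 0 0.06 0" --pt "1 0.03 0.05 0.1 0" --pt "1 0.06 0.1 0.1 0" --pt "1 0.09 0.15 0.1 0" --pt "1 0.12 0.2 0.1 0" --pt "1 0.15 0.25 0.1 0" --pt "1 0.18 0.3 0.1 0" --pt "1 0.21 0.35 0.1 0" --pt "1 0.25 0.4 0.1 -2" --pt "1 0.28 0.45 0.1 -2"

```text
time: 2.1
tool_pos: [0.4148, -0.0817, 0.2675]
ee_rot: [-3.141, -0.001, -1.36]
wrist_force: [-0.6, -1.4, -0.3]
width: 0.0934
```

arm_command --pt "1 0.04 0.05 0 0" --pt "1 0.08 0.1 0 0" --pt "1 0.08 0.1 0 0" --pt "1 0.08 0.1 0 0"

```text
time: 2.6
tool_pos: [0.4936, 0.0163, 0.2673]
ee_rot: [3.141, -0.0, -1.359]
wrist_force: [-0.6, -0.5, -0.5]
width: 0.0942
```

Run:
```python
from h import *
p=getpose(); print(p.round(4))
s=snap('wrist','pics/w2.png')
for n in ['rack','slot_red','slot_yellow','slot_purple','slot_blue','slot_green','spoiled_mid','old0_mid','block','plate_yellow_mid']:
    m=finder.masks_of(n,'wrist'); print(n,[(round(x['p'],2),list(x['extent'])) for x in m[:5]])
```

```text
[ 4.9360e-01  1.6300e-02  2.6730e-01  3.1407e+00 -5.0000e-04 -1.3593e+00]
rack [(0.91, [255.8, 69.7, 364.7, 239.1])]
slot_red [(0.49, [264.4, 161.9, 359.9, 180.3])]
slot_yellow []
slot_purple [(0.46, [265.5, 177.7, 355.8, 194.6])]
slot_blue [(0.45, [265.7, 119.5, 358.2, 135.8])]
slot_green [(0.73, [270.4, 205.1, 356.8, 223.9]), (0.55, [286.3, 155.3, 339.1, 163.1])]
spoiled_mid [(0.7, [285.6, 192.8, 335.4, 212.4])]
old0_mid [(0.82, [287.4, 154.5, 338.4, 161.0])]
block [(0.7, [73.3, 99.6, 146.9, 232.6]), (0.5, [477.4, 7.2, 549.5, 66.4])]
plate_yellow_mid [(0.89, [74.8, 150.6, 126.6, 166.4]), (0.24, [80.4, 205.9, 135.5, 227.4])]
```

View pics/w2.png

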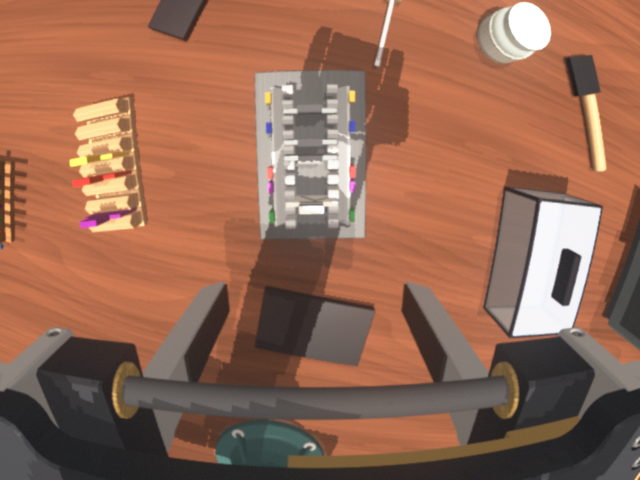

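arm_command --pt "1 -0.03 0.01 -0.03 0" --pt "1 -0.06 0.02 -0.08 0" --pt "1 -0.06 0.02 -0.11 0" --pt "1 -0.06 0.02 -0.11 0" --pt "1 -0.06 0.02 -0.11 0"

```text
time: 3.78
tool_pos: [0.435, 0.0364, 0.1592]
ee_rot: [-3.139, -0.001, -1.36]
wrist_force: [-0.1, 0.5, -0.1]
width: 0.0941
```

Run:
```python
from h import *
p=getpose(); print(p.round(4).tolist())
s=snap('wrist','pics/w3.png'); np.save('w3pose.npy',p)
i=cv2.imread('pics/w3.png'); cv2.imwrite('pics/w3z.png',cv2.resize(i[60:310,180:480],None,fx=2.6,fy=2.4,interpolation=cv2.INTER_CUBIC))
for n in ['rack','slot_red','slot_yellow','slot_purple','slot_blue','slot_green','spoiled_mid','old0_mid','block','plate_yellow_mid']:
    m=finder.masks_of(n,'wrist'); print(n,[(round(x['p'],2),list(x['extent'])) for x in m[:5]])
```

```text
[0.435, 0.0364, 0.1592, -3.139, -0.0007, -1.36]
rack [(0.83, [270.9, 3.3, 415.0, 218.2])]
slot_red [(0.6, [284.6, 115.8, 406.2, 133.9]), (0.29, [542.0, 2.9, 599.2, 16.4])]
slot_yellow [(0.74, [287.4, 24.0, 400.3, 41.2])]
slot_purple [(0.83, [285.4, 137.1, 404.0, 153.5])]
slot_blue [(0.87, [283.9, 59.1, 403.0, 81.6]), (0.62, [308.6, 94.1, 384.1, 109.5])]
slot_green [(0.6, [289.5, 175.3, 403.0, 195.8]), (0.6, [269.3, 3.0, 414.0, 219.1])]
spoiled_mid [(0.7, [314.2, 159.9, 381.6, 175.5])]
old0_mid [(0.7, [309.9, 93.6, 381.6, 111.3]), (0.56, [284.2, 58.1, 402.0, 82.1])]
block [(0.77, [40.4, 38.2, 125.4, 211.1])]
plate_yellow_mid [(0.82, [27.6, 106.8, 104.7, 127.1])]
```

View pics/w3z.png

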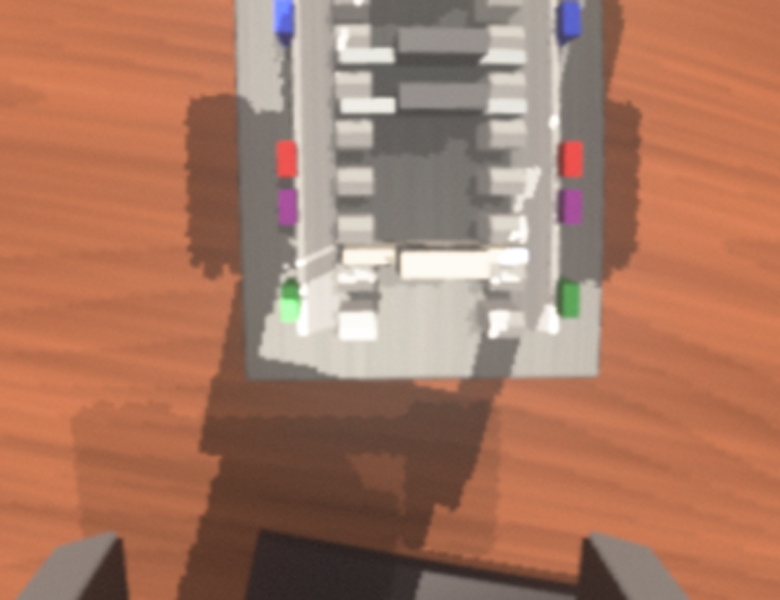

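Run:
```python
import cv2
i=cv2.imread('pics/w3.png'); cv2.imwrite('pics/w3y.png',cv2.resize(i[0:150,250:440],None,fx=4,fy=4,interpolation=cv2.INTER_CUBIC))
i=cv2.imread('pics/w2.png'); cv2.imwrite('pics/w2y.png',cv2.resize(i[60:245,240:380],None,fx=4,fy=3.2,interpolation=cv2.INTER_CUBIC))
```

```text
(no output)
```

View pics/w3y.png

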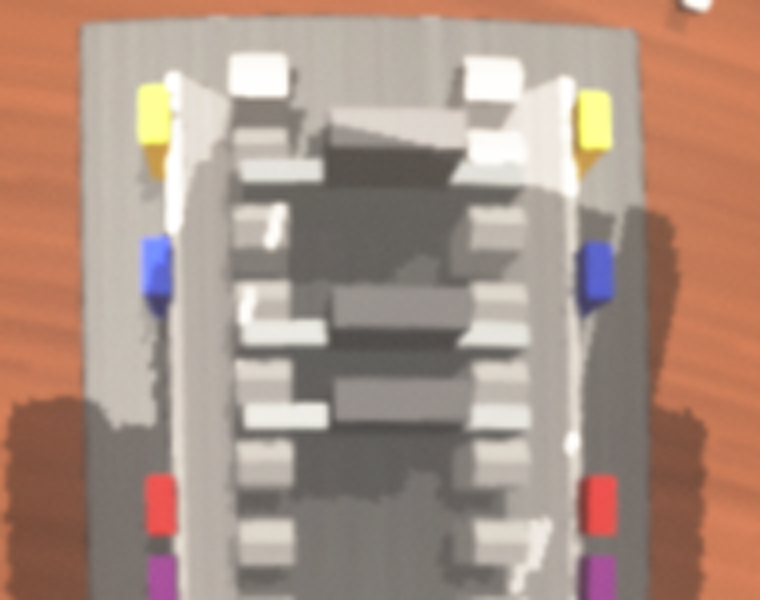

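View pics/w2y.png

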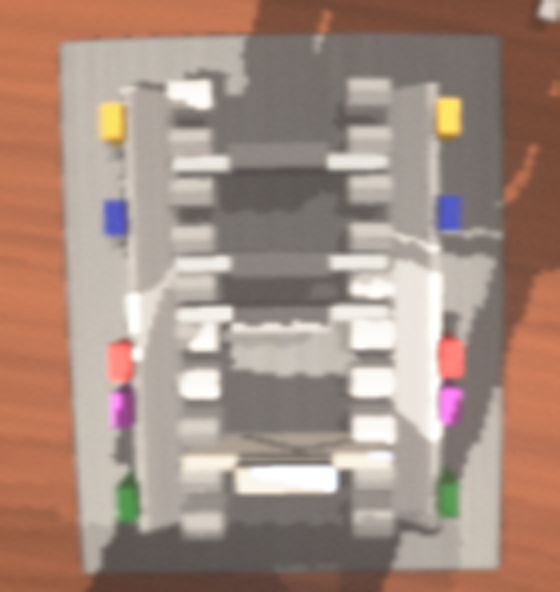

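```bash
cat >> h.py <<'E'
from scipy.optimize import least_squares
def fit_rect(obs, x0, pts):
    # obs: list of (s,pose,uv(N,2),idx); pts local (M,3); fit x,y,yaw
    def W(q):
        c,s_=np.cos(q[2]),np.sin(q[2]); R=np.array([[c,-s_,0],[s_,c,0],[0,0,1]]); return pts@R.T+np.r_[q[0],q[1],0]
    def f(q):
        P=W(q); return np.concatenate([(proj(s,P[idx],po)-uv).ravel() for s,po,uv,idx in obs])
    r=least_squares(f,x0,loss='soft_l1'); return r.x, r.fun.reshape(-1,2)
E
python3 - <<'E'
from h import *
sw=optics.snapshot('wrist'); st=optics.snapshot('top'); ss=optics.snapshot('side')
p2=np.array([.4936,.0163,.2673,3.1407,-.0005,-1.3593]); p3=np.load('w3pose.npy')
pts=np.array([[.11,.07,.01],[.11,-.07,.01],[-.11,-.07,.01],[-.11,.07,.01]])
idx=[0,1,2,3]
u2=np.array([[62,42],[499,37],[499,569],[84,573]])/[4,3.2]+[240,60]
u3=np.r_[np.array([[82,22],[636,30]])/4+[250,0], np.array([[600,377],[247,380]])/[2.6,2.4]+[180,60]]
ut=np.array([[486,90],[698,42],[775,382],[560,430]])/4+[150,200]
us=np.array([[548,215-30],[712,320],[482,562],[300,440]])/3.2+[120,150]
for nm,obs in [('w2',[(sw,p2,u2,idx)]),('w3',[(sw,p3,u3,idx)]),('both',[(sw,p2,u2,idx),(sw,p3,u3,idx)]),('top',[(st,None,ut,idx)]),('side',[(ss,None,us[1:],[1,2,3])])]:
    q,r=fit_rect(obs,[.55,.04,.21],pts); print(nm,q.round(4),np.abs(r).max().round(2))
    if nm in('w2','w3'): print(r.round(1).tolist())
E
```

```text
w2 [0.5492 0.0328 0.2251] 1.06
[[-0.9, -0.6], [1.1, -0.9], [0.5, 0.7], [-0.5, 0.9]]
w3 [0.5497 0.0331 0.2269] 1.15
[[-0.7, -0.8], [1.1, -1.0], [0.3, 0.5], [-0.3, 1.1]]
both [0.5495 0.033  0.2264] 1.26
top [0.5506 0.0325 0.2243] 0.65
side [0.5484 0.0313 0.2242] 1.17
```

arm_command --pt "1 -0.01 0.06 0.01 0" --pt "1 -0.02 0.12 0.01 0" --pt "1 -0.03 0.18 0.01 0" --pt "1 -0.04 0.24 0 0" --pt "1 -0.045 0.275 0 0" --pt "1 -0.045 0.275 0 0" --pt "1 -0.045 0.275 0 0"

```text
time: 5.35
tool_pos: [0.389, 0.3108, 0.1574]
ee_rot: [3.141, -0.001, -1.36]
wrist_force: [-0.2, -1.3, 0.2]
width: 0.0937
```

Run:
```python
from h import *
p=getpose(); print(p.round(4).tolist())
s=snap('wrist','pics/w4.png'); np.save('w4pose.npy',p)
i=cv2.imread('pics/w4.png'); cv2.imwrite('pics/w4z.png',cv2.resize(i[0:240,220:480],None,fx=3,fy=2.5,interpolation=cv2.INTER_CUBIC))
for n in ['block','plate_yellow_mid','plate_red_mid','plate_purple_mid']:
    m=finder.masks_of(n,'wrist'); print(n,[(round(x['p'],2),list(x['extent'])) for x in m[:5]])
```

```text
[0.389, 0.3108, 0.1574, 3.1415, -0.0009, -1.3601]
block [(0.6, [297.4, 23.6, 387.5, 220.7]), (0.23, [564.1, 86.6, 634.6, 100.6])]
plate_yellow_mid [(0.86, [310.5, 91.9, 380.6, 113.3])]
plate_red_mid [(0.77, [308.8, 129.8, 380.7, 140.5])]
plate_purple_mid [(0.72, [314.8, 184.7, 386.1, 207.2])]
```

View pics/w4z.png

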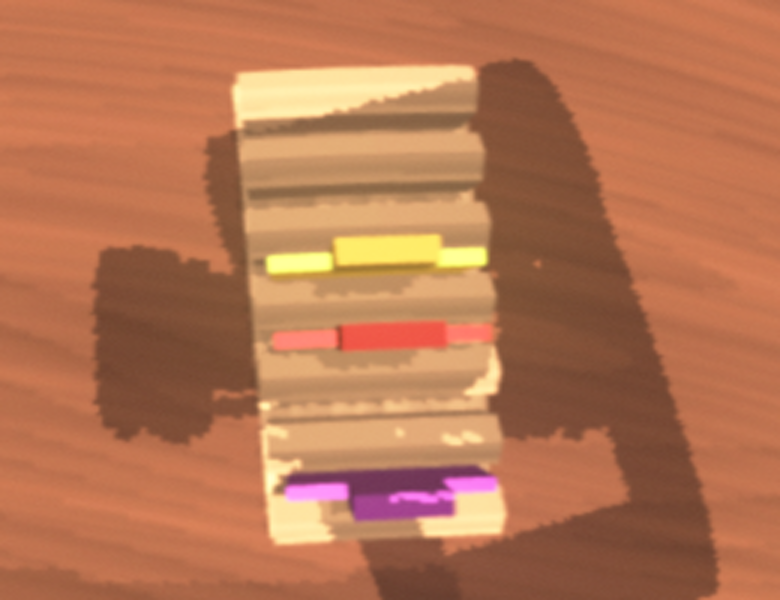

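View pics/w4.png

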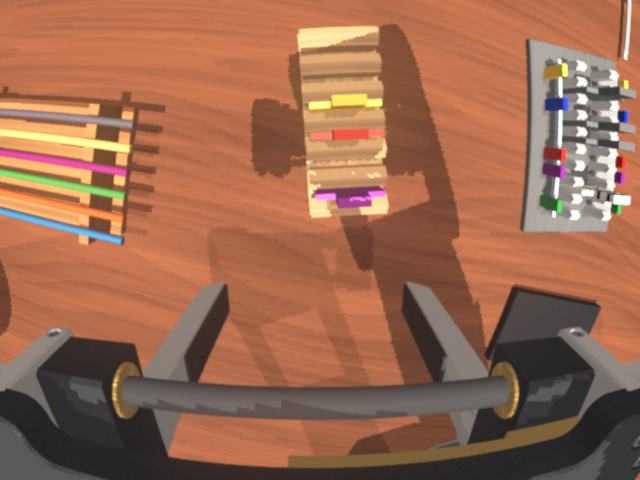

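Run:
```python
from h import *
sw=optics.snapshot('wrist'); st=optics.snapshot('top')
p=np.load('w4pose.npy')
f=lambda a: np.array(a,float)/[3,2.5]+[220,0]
sh={'Y':[[267,264],[487,257]],'R':[[272,341],[494,332]],'P':[[286,492],[497,485]]}
tb={'Y':[[335,250],[440,250]],'R':[[340,337],[446,335]],'P':[[352,508],[453,505]]}
for k in sh:
    a=plane(sw,f(sh[k]),.062,p); b=plane(sw,f(tb[k]),.096,p)
    d=a[0]-a[1]; print(k,'shoulder',a.mean(0).round(4),np.linalg.norm(d).round(4),'yaw',np.arctan2(-d[0],d[1]).round(3)); d=b[0]-b[1]; print('  tab',b.mean(0).round(4),np.linalg.norm(d).round(4),np.arctan2(-d[0],d[1]).round(3))
# block outline: far-left top corner etc; bottom at z 0
c=f([[236,74],[474,68],[506,535],[274,543]])
print(plane(sw,c,.045,p).round(4).tolist())
ct=np.array([[92,207],[207,178],[288,452],[160,478]])/4+[150,200]
print(plane(st,ct,.03,None).round(4).tolist())
```

```text
Y shoulder [0.5027 0.309  0.062 ] 0.0611 yaw 0.27
  tab [0.5026 0.3094 0.096 ] 0.0259 0.234
R shoulder [0.4779 0.3018 0.062 ] 0.0621 yaw 0.276
  tab [0.4776 0.3025 0.096 ] 0.0264 0.252
P shoulder [0.4279 0.288  0.062 ] 0.0605 yaw 0.258
  tab [0.4276 0.2886 0.096 ] 0.0259 0.254
[[0.5625, 0.3625, 0.045], [0.5811, 0.295, 0.045], [0.4163, 0.2476, 0.045], [0.3983, 0.3163, 0.045]]
[[0.5656, 0.3648, 0.03], [0.5838, 0.294, 0.03], [0.4159, 0.2406, 0.03], [0.3998, 0.3186, 0.03]]
```

Run:
```python
from h import *
sw=optics.snapshot('wrist'); p=np.load('w3pose.npy')
i=cv2.imread('pics/w3.png')
z=cv2.resize(i[0:240,240:440],None,fx=4,fy=2.5,interpolation=cv2.INTER_CUBIC)
q=np.array([.5495,.033,.226]);c,s=np.cos(q[2]),np.sin(q[2]);R=np.array([[c,-s],[s,c]])
def W(L): L=np.array(L,float); return np.c_[L[:,:2]@R.T+q[:2],L[:,2]]
for k,x in [(7,-.054),(1,.054),(3,.018),(4,0)]:
  for b,zz,t in [(.03,.06,.0025),(.013,.094,.004)]:
    L=[[x-t,-b,zz],[x-t,b,zz],[x+t,b,zz],[x+t,-b,zz]]
    uv=(proj(sw,W(L),p)-[240,0])*[4,2.5]
    cv2.polylines(z,[np.round(uv).astype(int)],True,(0,255,0),1)
cv2.imwrite('pics/ov3.png',z)
```

```text
(no output)
```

View pics/ov3.png

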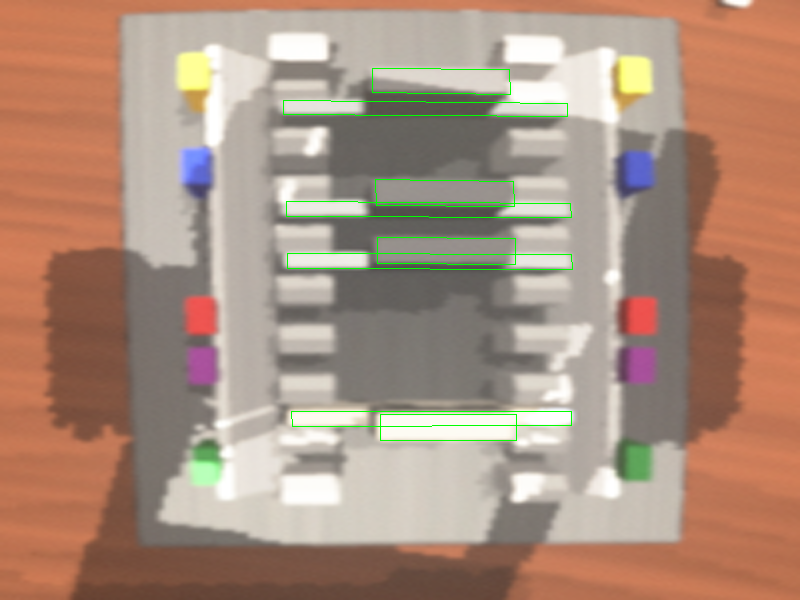

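arm_command --pt "1 0.02 -0.058 0 0.9" --pt "1 0.04 -0.116 0 0.9" --pt "1 0.06 -0.174 0 0.9" --pt "1 0.08 -0.232 0 0.9" --pt "1 0.108 -0.29 0 0.9" --pt "1 0.108 -0.29 0 0.9" --pt "1 0.108 -0.29 0 0.9" --pt "1 0.108 -0.29 -0.01 0.9"

```text
time: 6.75
tool_pos: [0.4971, 0.0227, 0.1481]
ee_rot: [-3.139, -0.0, -1.342]
wrist_force: [-0.6, 0.5, 0.3]
width: 0.0943
```

Run:
```python
from h import *
p=getpose(); print(p.round(4).tolist())
```

```text
[0.4971, 0.0227, 0.1481, -3.1394, -0.0003, -1.3424]
```

arm_command --pt "1 0 -0.001 -0.03 0" --pt "1 0 -0.001 -0.06 0" --pt "1 0 -0.001 -0.075 0" --pt "1 0 -0.001 -0.081 0" --pt "1 0 -0.001 -0.081 0" --pt "0 0 -0.001 -0.081 0" --pt "0 0 -0.001 -0.081 0" --pt "0 0 -0.001 -0.081 0" --pt "0 0 -0.001 -0.081 0" --pt "0 0 -0.001 -0.081 0"

```text
time: 8.0
tool_pos: [0.4968, 0.0205, 0.0664]
ee_rot: [-3.142, -0.0, -1.344]
wrist_force: [0.1, 0.9, 1.1]
width: 0.0477
```

Run:
```python
from h import *
p=getpose(); print(p.round(4).tolist())
```

```text
[0.4968, 0.0205, 0.0664, -3.1415, -0.0001, -1.3443]
```

Fingers are still closing; wait, then lift.

arm_command --pt "0 0 0 0 0" --pt "0 0 0 0 0" --pt "0 0 0 0 0" --pt "0 0 0 0 0" --pt "0 0 0 0 0"

```text
time: 8.62
tool_pos: [0.4968, 0.0205, 0.0664]
ee_rot: [3.142, -0.0, -1.344]
wrist_force: [0.2, -0.4, 0.4]
width: 0.0007
```

arm_command --pt "0 0 0 0.005 0" --pt "0 0 0 0.015 0" --pt "0 0 0 0.03 0" --pt "0 0 0 0.06 0" --pt "0 0 0 0.1 0" --pt "0 0 0 0.12 0" --pt "0 0 0 0.12 0"

```text
time: 9.5
tool_pos: [0.4984, 0.0204, 0.1897]
ee_rot: [-3.136, -0.002, -1.344]
wrist_force: [-0.1, -0.8, -0.5]
width: 0.0007
```

Run:
```python
from h import *
p=getpose(); print(p.round(4).tolist())
snap('wrist','pics/w5.png'); snap('side','pics/s5.png')
```

```text
[0.4984, 0.0204, 0.1897, -3.1357, -0.0019, -1.3442]
```

View pics/w5.png

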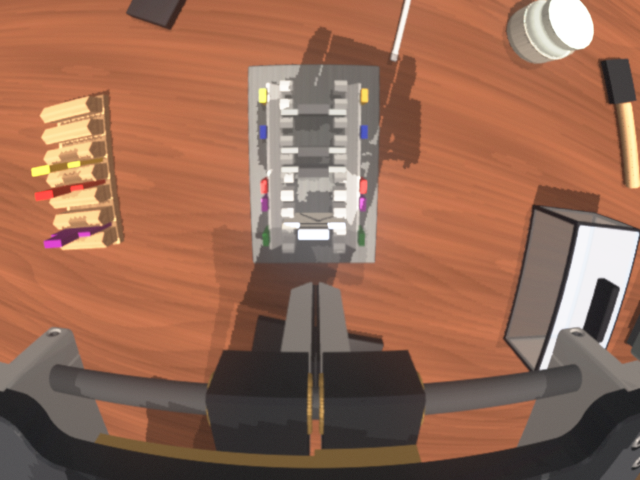

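Run:
```python
from h import *
i=cv2.imread('pics/s5.png'); cv2.imwrite('pics/s5z.png',cv2.resize(i[100:340,120:380],None,fx=3,fy=2.5,interpolation=cv2.INTER_CUBIC))
sw=optics.snapshot('wrist'); p=getpose()
q=np.array([.5495,.033,.226]);c,s=np.cos(q[2]),np.sin(q[2]);R=np.array([[c,-s],[s,c]])
L=np.array([[-.054,0,.094]]); P=np.c_[L[:,:2]@R.T+q[:2],L[:,2]]
print(P,proj(sw,P,p),proj(sw,p[:3],p))
i=cv2.imread('pics/w5.png'); cv2.imwrite('pics/w5z.png',cv2.resize(i[60:320,240:390],None,fx=4,fy=2.3,interpolation=cv2.INTER_CUBIC))
```

```text
[[0.49687319 0.02089962 0.094     ]] [[315.00869205 233.1834601 ]] [[315.30788529 272.37672969]]
```

View pics/s5z.png

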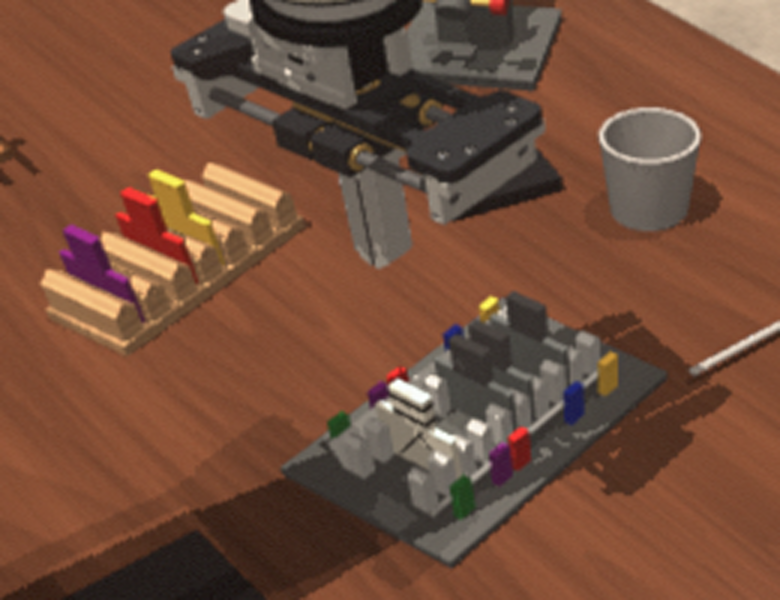

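View pics/w5z.png

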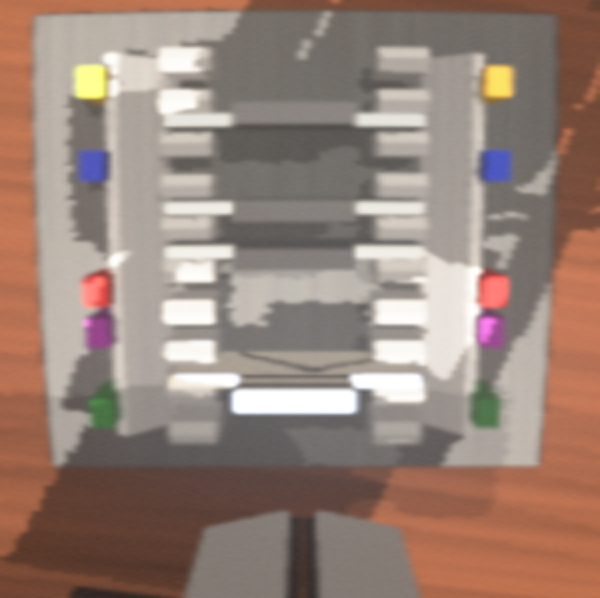

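Run:
```python
from h import *
p=getpose(); ss=snap('side','pics/s6.png'); st=snap('top','pics/t6.png'); sw=snap('wrist','pics/w6.png')
R=Rm(p[3:])
def pt(l): return p[:3]+R@np.array(l)
for l in [[0,0,0],[0,.008,0],[0,-.008,0],[0.01,0,0],[-.01,0,0],[0,0,-.0188]]:
    print(l,proj(ss,pt(l)).round(1),proj(st,pt(l)).round(1),proj(sw,pt(l),p).round(1))
i=cv2.imread('pics/s6.png'); z=cv2.resize(i[140:240,200:300],None,fx=6,fy=6,interpolation=cv2.INTER_CUBIC)
for l in [[0,0,0],[0,.008,0],[0,-.008,0]]:
    u=(proj(ss,pt(l))[0]-[200,140])*6; cv2.circle(z,tuple(u.astype(int)),3,(0,255,0),-1)
cv2.imwrite('pics/s6z.png',z)
i=cv2.imread('pics/w6.png'); z=cv2.resize(i[250:400,240:390],None,fx=4,fy=4,interpolation=cv2.INTER_CUBIC)
for l in [[0,0,0],[0,.008,0],[0,-.008,0],[0,0,-.0188],[0,0,-.04]]:
    u=(proj(sw,pt(l),p)[0]-[240,250])*4; cv2.circle(z,tuple(u.astype(int)),3,(0,255,0),-1)
cv2.imwrite('pics/w6z.png',z)
```

```text
[0, 0, 0] [[251.1 220.4]] [[311.6 280.4]] [[315.3 272.4]]
[0, 0.008, 0] [[247.8 223.3]] [[312.4 284. ]] [[315.3 284.2]]
[0, -0.008, 0] [[254.3 217.5]] [[310.8 276.7]] [[315.3 260.3]]
[0.01, 0, 0] [[255.7 223. ]] [[316.1 279.3]] [[331.3 272.3]]
[-0.01, 0, 0] [[246.5 217.8]] [[307.1 281.4]] [[299.3 272.4]]
[0, 0, -0.0188] [[249.8 212.3]] [[311.5 280.4]] [[315.3 284. ]]
```

View pics/s6z.png

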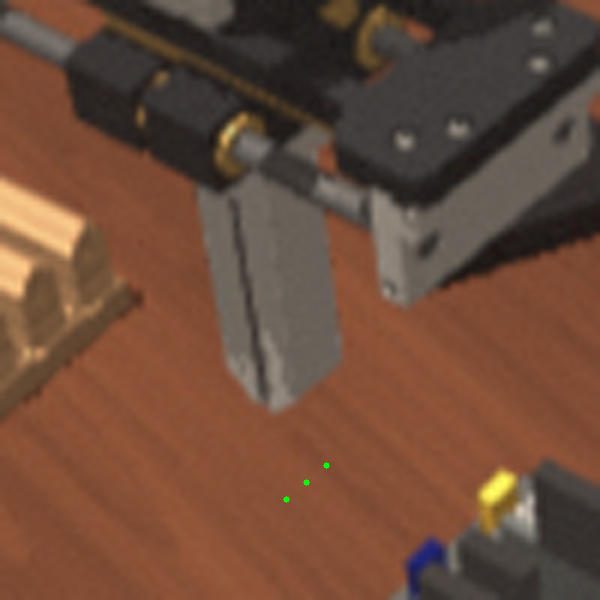

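View pics/w6z.png

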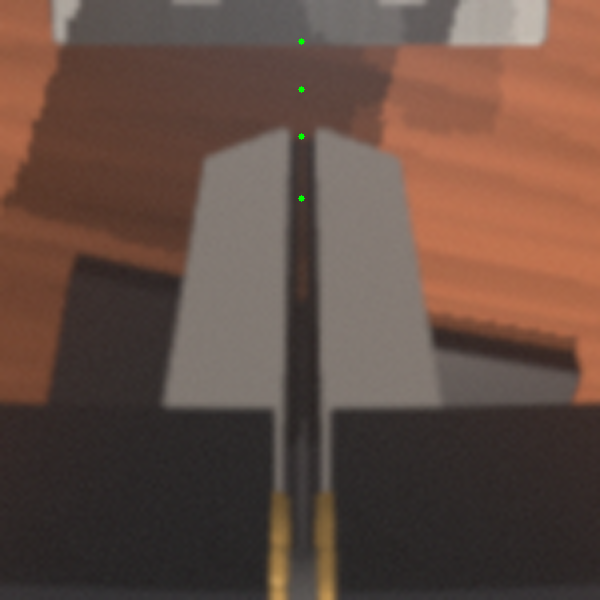

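Run:
```python
from h import *
p=getpose(); ss=optics.snapshot('side'); st=optics.snapshot('top'); sw=optics.snapshot('wrist')
R=Rm(p[3:])
def pt(l): return p[:3]+R@np.array(l)
for d in [.03,.033,.036,.039,.042]:
    print(d,proj(ss,pt([0,.008,-d])).round(1),proj(ss,pt([.012,.008,-d])).round(1),proj(sw,pt([0,-.008,-d]),p).round(1),proj(sw,pt([0,.008,-d]),p).round(1))
i=cv2.imread('pics/s6.png'); z=cv2.resize(i[140:240,200:300],None,fx=6,fy=6,interpolation=cv2.INTER_CUBIC)
for d in [.037]:
  for x in [-.012,0,.012]:
   for y in [-.008,.008]:
    u=(proj(ss,pt([x,y,-d]))[0]-[200,140])*6; cv2.circle(z,tuple(u.astype(int)),3,(0,255,0),-1)
cv2.imwrite('pics/s7z.png',z)
```

```text
0.03 [[245.6 210.4]] [[251.3 213.7]] [[315.4 278.5]] [[315.4 305. ]]
0.033 [[245.4 209.1]] [[251.1 212.3]] [[315.4 280.6]] [[315.4 307.3]]
0.036 [[245.2 207.7]] [[250.9 211. ]] [[315.4 282.7]] [[315.4 309.8]]
0.039 [[245.  206.4]] [[250.7 209.6]] [[315.4 284.9]] [[315.4 312.3]]
0.042 [[244.7 205. ]] [[250.5 208.2]] [[315.4 287.2]] [[315.4 314.9]]
```

View pics/s7z.png

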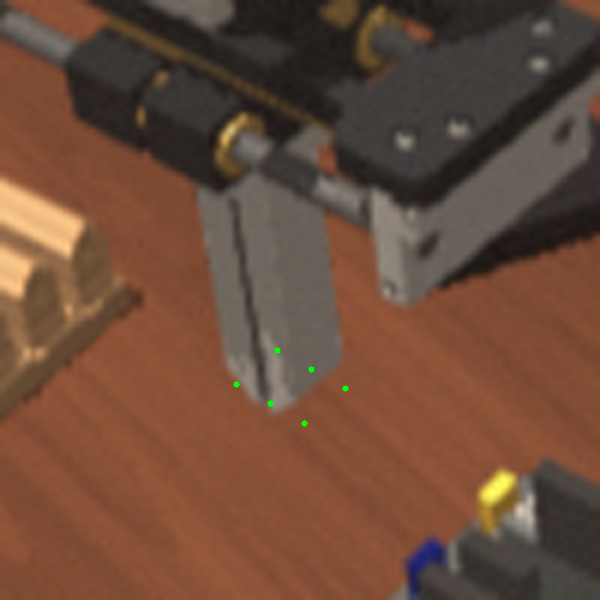

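arm_command --pt "0.6 0 0 0 0" --pt "0.6 0 0 -0.03 0" --pt "0.6 0 0 -0.07 0" --pt "0.6 0 0 -0.1 0" --pt "0.6 0 0 -0.1 0" --pt "0.6 0 0 -0.1 0"

```text
time: 10.7
tool_pos: [0.4977, 0.0204, 0.0878]
ee_rot: [-3.14, -0.001, -1.344]
wrist_force: [0.6, 0.5, -0.1]
width: 0.0552
```

arm_command --pt "0.6 0 0 -0.02 0" --pt "0.6 0 0 -0.04 0" --pt "0.6 0 0 -0.05 0" --pt "0.6 0 0 -0.055 0" --pt "0.6 0 0 -0.055 0" --pt "0 0 0 -0.055 0" --pt "0 0 0 -0.055 0" --pt "0 0 0 -0.055 0" --pt "0 0 0 -0.055 0" --pt "0 0 0 -0.055 0"

```text
time: 11.95
tool_pos: [0.4969, 0.0206, 0.0315]
ee_rot: [-3.141, -0.0, -1.344]
wrist_force: [-0.3, 0.7, 0.4]
width: 0.0258
```

Run:
```python
from h import *
p=getpose(); print(p.round(4).tolist(),robot.get_obs()['wrist_force'])
snap('wrist','pics/w8.png'); snap('side','pics/s8.png')
i=cv2.imread('pics/s8.png'); cv2.imwrite('pics/s8z.png',cv2.resize(i[160:340,180:360],None,fx=3.3,fy=3.3,interpolation=cv2.INTER_CUBIC))
```

```text
[0.4969, 0.0206, 0.0315, -3.1414, -0.0001, -1.3442] [-0.25413134  0.66206853  0.438099  ]
```

View pics/s8z.png

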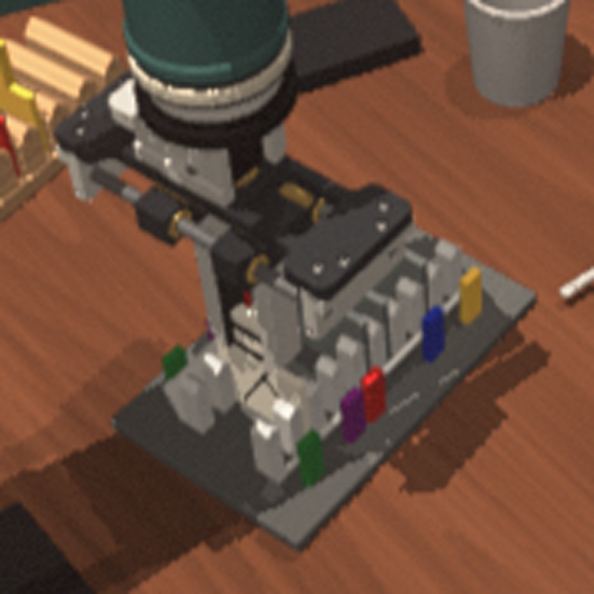

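arm_command --pt "0 0 0 0.0 0" --pt "0 0 0 0.005 0" --pt "0 0 0 0.015 0" --pt "0 0 0 0.03 0" --pt "0 0 0 0.06 0" --pt "0 0 0 0.1 0" --pt "0 0 0 0.13 0" --pt "0 0 0 0.13 0"

```text
time: 13.05
tool_pos: [0.499, 0.0203, 0.1655]
ee_rot: [-3.134, -0.002, -1.344]
wrist_force: [0.2, -0.5, -2.0]
width: 0.0257
```

Run:
```python
from h import *
p=getpose(); print(p.round(4).tolist(),robot.get_obs()['wrist_force'])
snap('wrist','pics/w9.png'); snap('side','pics/s9.png')
i=cv2.imread('pics/s9.png'); cv2.imwrite('pics/s9z.png',cv2.resize(i[120:340,140:360],None,fx=2.7,fy=2.7,interpolation=cv2.INTER_CUBIC))
```

```text
[0.499, 0.0203, 0.1655, -3.1341, -0.0024, -1.3442] [ 0.17632665 -0.46506811 -1.95061407]
```

View pics/s9z.png

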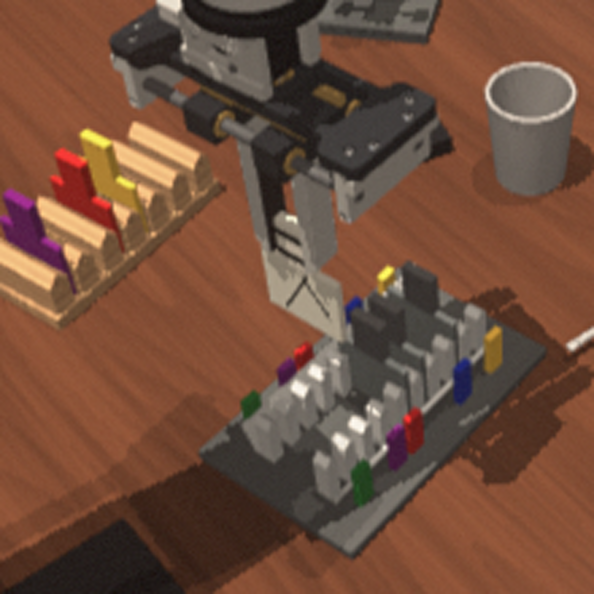

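View pics/w9.png

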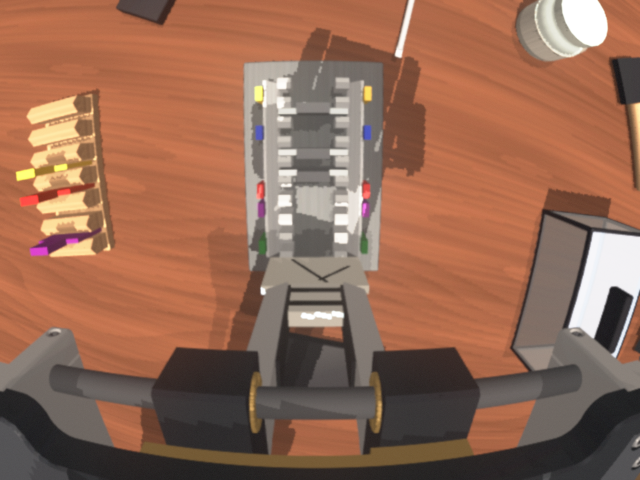

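arm_command --pt "0 0.01 0.05 0 2.6" --pt "0 0.02 0.1 0 2.6" --pt "0 0.03 0.15 0 2.6" --pt "0 0.04 0.2 0 2.6" --pt "0 0.05 0.25 0 2.6" --pt "0 0.056 0.302 0 2.6" --pt "0 0.056 0.302 0 2.6" --pt "0 0.056 0.302 -0.03 2.6" --pt "0 0.056 0.302 -0.06 2.6" --pt "0 0.056 0.302 -0.06 2.6"

```text
time: 14.4
tool_pos: [0.55, 0.32, 0.0964]
ee_rot: [3.132, -0.002, -1.3]
wrist_force: [0.6, -0.5, -0.7]
width: 0.0259
```

Run:
```python
from h import *
p=getpose(); print(p.round(4).tolist(),robot.get_obs()['wrist_force'])
snap('wrist','pics/w10.png'); snap('side','pics/s10.png')
i=cv2.imread('pics/s10.png'); cv2.imwrite('pics/s10z.png',cv2.resize(i[80:260,110:290],None,fx=3.3,fy=3.3,interpolation=cv2.INTER_CUBIC))
```

```text
[0.55, 0.32, 0.0964, 3.1319, -0.0023, -1.2999] [ 0.56649085 -0.47214034 -0.73467337]
```

View pics/s10z.png

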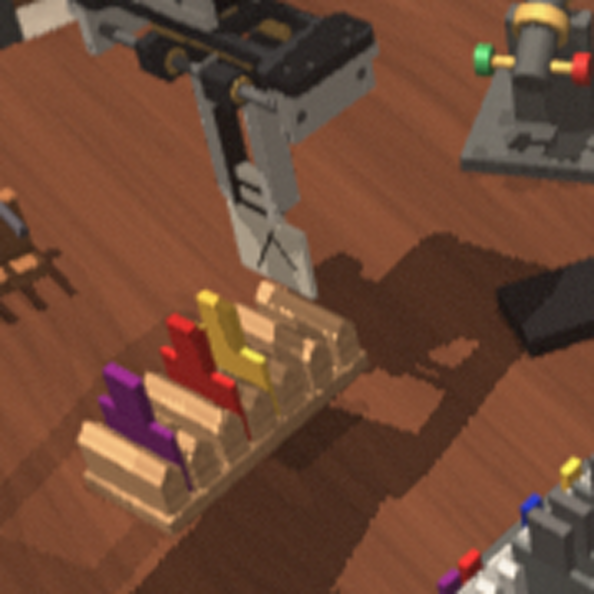

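View pics/w10.png

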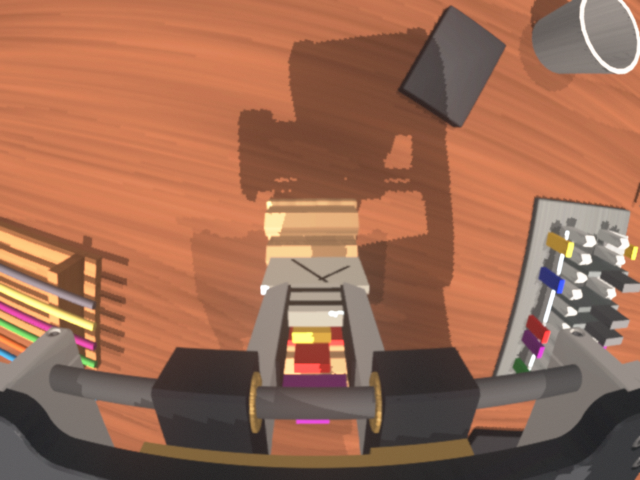

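arm_command --pt "0 0 0 0 0" --pt "0 0 0 0 0" --pt "0 0 0 0 0"

```text
time: 14.88
tool_pos: [0.5533, 0.3227, 0.1024]
ee_rot: [-3.14, 0.0, -1.299]
wrist_force: [-0.2, -0.6, -1.3]
width: 0.0259
```

Run:
```python
from h import *
p=getpose(); print(p.round(4).tolist(),robot.get_obs()['wrist_force'])
```

```text
[0.5533, 0.3227, 0.1024, -3.14, 0.0001, -1.2988] [-0.15409361 -0.60287223 -1.25206392]
```

arm_command --pt "0 0 0 -0.015 0" --pt "0 0 0 -0.03 0" --pt "0 0 0 -0.04 0" --pt "0 0 0 -0.05 0" --pt "0 0 0 -0.058 0" --pt "0 0 0 -0.064 0" --pt "0 0 0 -0.067 0" --pt "0 0 0 -0.067 0"

```text
time: 15.88
tool_pos: [0.5529, 0.3225, 0.0344]
ee_rot: [-3.142, -0.0, -1.299]
wrist_force: [0.2, -0.0, -0.5]
width: 0.0256
```

Run:
```python
from h import *
p=getpose(); print(p.round(4).tolist(),robot.get_obs()['wrist_force'])
snap('side','pics/s11.png')
i=cv2.imread('pics/s11.png'); cv2.imwrite('pics/s11z.png',cv2.resize(i[80:260,110:290],None,fx=3.3,fy=3.3,interpolation=cv2.INTER_CUBIC))
```

```text
[0.5529, 0.3225, 0.0344, -3.1415, -0.0001, -1.2988] [ 0.17026184 -0.03143825 -0.53127569]
```

View pics/s11z.png

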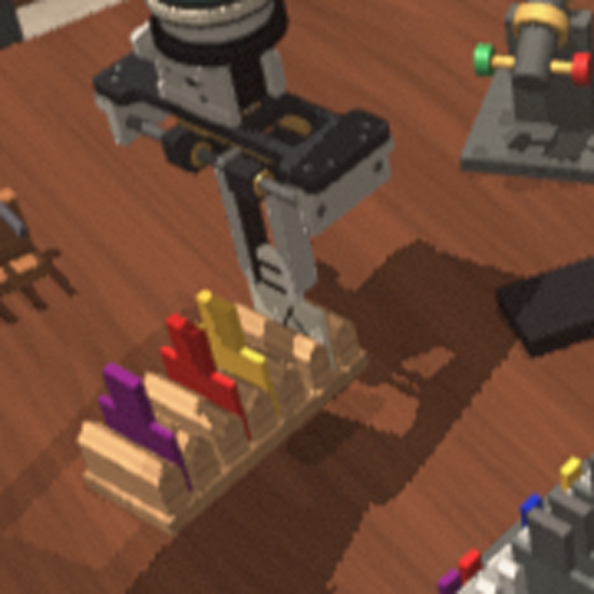

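arm_command --pt "0.5 0 0 0 0" --pt "0.5 0 0 0 0" --pt "0.5 0 0 0.0 0" --pt "0.5 0 0 0.02 0" --pt "0.5 0 0 0.05 0" --pt "0.5 -0.02 -0.006 0.06 0" --pt "0.5 -0.05 -0.0135 0.06 0" --pt "0.5 -0.05 -0.0135 0.06 0" --pt "0.5 -0.05 -0.0135 0.06 0" --pt "0.5 -0.05 -0.0135 0.05 0"

```text
time: 17.18
tool_pos: [0.5045, 0.3095, 0.0853]
ee_rot: [-3.139, 0.0, -1.299]
wrist_force: [0.4, 0.4, -0.4]
width: 0.0471
```

Run:
```python
from h import *
p=getpose(); print(p.round(4).tolist(),robot.get_obs()['wrist_force'])
snap('wrist','pics/w12.png');snap('side','pics/s12.png')
i=cv2.imread('pics/s12.png'); cv2.imwrite('pics/s12z.png',cv2.resize(i[80:260,110:290],None,fx=3.3,fy=3.3,interpolation=cv2.INTER_CUBIC))
```

```text
[0.5045, 0.3095, 0.0853, -3.1386, 0.0004, -1.2992] [ 0.37934226  0.43589663 -0.38261837]
```

View pics/s12z.png

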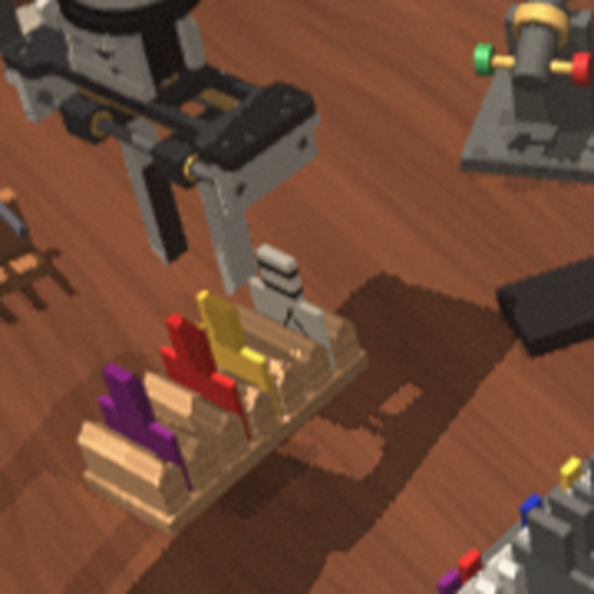

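View pics/w12.png

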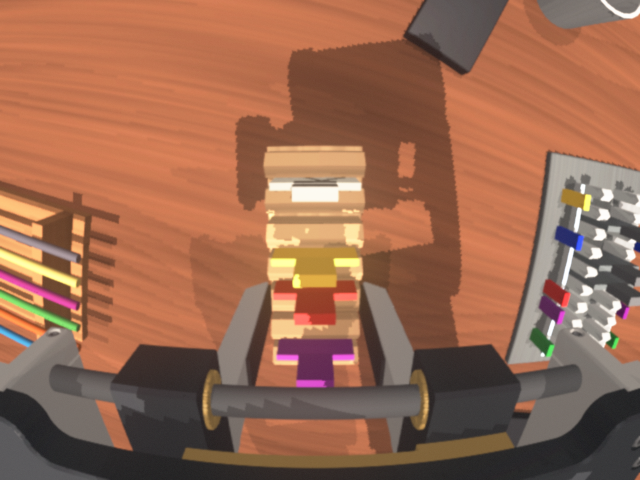

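arm_command --pt "0.5 0 0 -0.02 0" --pt "0.5 0 0 -0.04 0" --pt "0.5 0 0 -0.05 0" --pt "0.5 0 0 -0.051 0" --pt "0 0 0 -0.051 0" --pt "0 0 0 -0.051 0" --pt "0 0 0 -0.051 0" --pt "0 0 0 -0.051 0" --pt "0 0 0 -0.051 0"

```text
time: 18.4
tool_pos: [0.5034, 0.3093, 0.0343]
ee_rot: [-3.14, 0.0, -1.299]
wrist_force: [0.8, 1.2, 2.3]
width: 0.0256
```

Run:
```python
from h import *
p=getpose(); print(p.round(4).tolist(),robot.get_obs()['wrist_force'])
```

```text
[0.5034, 0.3093, 0.0343, -3.1399, 0.0003, -1.2988] [0.80352684 1.1540334  2.34524365]
```

arm_command --pt "0 0 0 0.005 0" --pt "0 0 0 0.02 0" --pt "0 0 0 0.04 0" --pt "0 0 0 0.08 0" --pt "0 0 0 0.12 0" --pt "0 0 0 0.13 0" --pt "0 0.02 -0.05 0.13 -2.6" --pt "0 0.045 -0.1 0.13 -2.6" --pt "0 0.067 -0.15 0.13 -2.6" --pt "0 0.09 -0.2 0.13 -2.6"

```text
time: 19.65
tool_pos: [0.5924, 0.1074, 0.1618]
ee_rot: [3.139, 0.0, -1.344]
wrist_force: [0.6, -0.3, -0.5]
width: 0.0256
```

arm_command --pt "0 0.027 -0.06 0 0" --pt "0 0.027 -0.06 0 0" --pt "0 0.027 -0.06 -0.03 0" --pt "0 0.027 -0.06 -0.06 0" --pt "0 0.027 -0.06 -0.06 0" --pt "0 0.027 -0.06 -0.06 0" --pt "0 0.027 -0.06 -0.06 0"

```text
time: 20.52
tool_pos: [0.6208, 0.0495, 0.1054]
ee_rot: [-3.138, -0.001, -1.344]
wrist_force: [0.2, 0.7, -0.0]
width: 0.0255
```

Run:
```python
from h import *
p=getpose(); print(p.round(4).tolist(),robot.get_obs()['wrist_force'])
snap('wrist','pics/w13.png');snap('side','pics/s13.png')
i=cv2.imread('pics/s13.png'); cv2.imwrite('pics/s13z.png',cv2.resize(i[120:340,140:360],None,fx=2.7,fy=2.7,interpolation=cv2.INTER_CUBIC))
```

```text
[0.6208, 0.0495, 0.1054, -3.1384, -0.0007, -1.3437] [ 0.19046347  0.74067829 -0.01846867]
```

View pics/s13z.png

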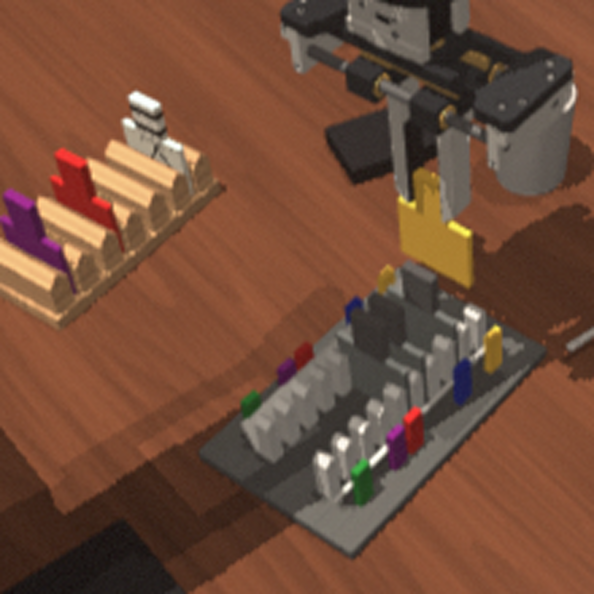

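arm_command --pt "0 0 0 -0.015 0" --pt "0 0 0 -0.03 0" --pt "0 0 0 -0.04 0" --pt "0 0 0 -0.05 0" --pt "0 0 0 -0.06 0" --pt "0 0 0 -0.067 0" --pt "0 0 0 -0.071 0" --pt "0 0 0 -0.071 0"

```text
time: 21.62
tool_pos: [0.6201, 0.049, 0.0327]
ee_rot: [-3.141, -0.0, -1.344]
wrist_force: [-0.6, 0.7, -0.5]
width: 0.0255
```

Run:
```python
from h import *
p=getpose(); print(p.round(4).tolist(),robot.get_obs()['wrist_force'])
snap('side','pics/s14.png')
i=cv2.imread('pics/s14.png'); cv2.imwrite('pics/s14z.png',cv2.resize(i[120:340,140:360],None,fx=2.7,fy=2.7,interpolation=cv2.INTER_CUBIC))
```

```text
[0.6201, 0.049, 0.0327, -3.141, -0.0003, -1.3442] [-0.61343389  0.67607714 -0.4619337 ]
```

View pics/s14z.png

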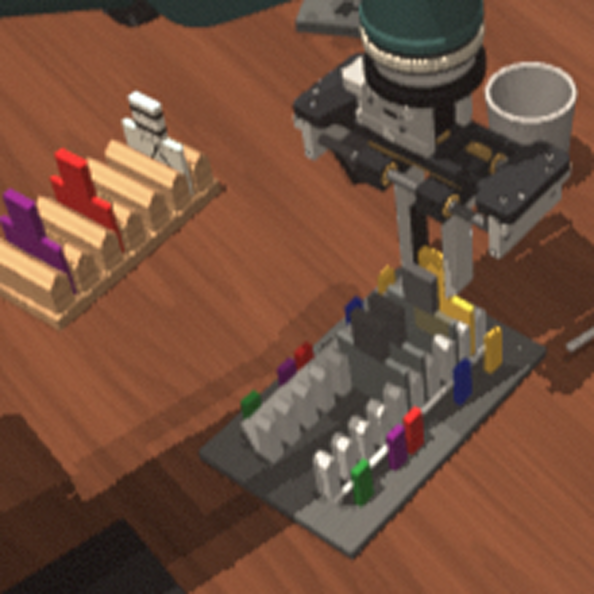

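arm_command --pt "0.5 0 0 0 0" --pt "0.5 0 0 0 0" --pt "0.5 0 0 0.0 0" --pt "0.5 0 0 0.02 0" --pt "0.5 0 0 0.06 0" --pt "0.5 -0.02 0.03 0.08 2.6" --pt "0.5 -0.045 0.08 0.08 2.6" --pt "0.5 -0.07 0.13 0.08 2.6" --pt "0.5 -0.1 0.18 0.08 2.6" --pt "0.5 -0.13 0.23 0.08 2.6"

```text
time: 22.92
tool_pos: [0.4894, 0.2807, 0.1145]
ee_rot: [-3.139, 0.0, -1.299]
wrist_force: [1.2, -0.0, 0.2]
width: 0.047
```

arm_command --pt "0.5 -0.012 0.022 0 0" --pt "0.5 -0.012 0.022 0 0" --pt "0.5 -0.012 0.022 -0.02 0" --pt "0.5 -0.012 0.022 -0.02 0" --pt "0.5 -0.012 0.022 -0.02 0"

```text
time: 23.55
tool_pos: [0.4787, 0.3003, 0.0933]
ee_rot: [-3.141, -0.0, -1.3]
wrist_force: [0.2, -0.2, 0.0]
width: 0.0471
```

Run:
```python
from h import *
p=getpose(); print(p.round(4).tolist(),robot.get_obs()['wrist_force'])
snap('wrist','pics/w15.png');snap('side','pics/s15.png')
i=cv2.imread('pics/s15.png'); cv2.imwrite('pics/s15z.png',cv2.resize(i[100:340,110:360],None,fx=3,fy=2.5,interpolation=cv2.INTER_CUBIC))
```

```text
[0.4787, 0.3003, 0.0933, -3.1407, -0.0002, -1.3002] [ 0.21445335 -0.21908552  0.0208145 ]
```

View pics/s15z.png

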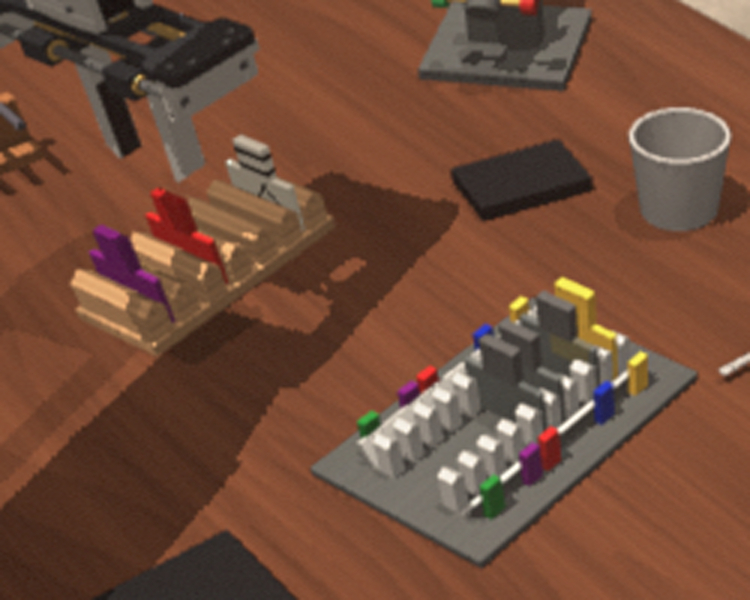

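arm_command --pt "0.5 0 0 -0.02 0" --pt "0.5 0 0 -0.045 0" --pt "0.5 0 0 -0.055 0" --pt "0.5 0 0 -0.059 0" --pt "0.5 0 0 -0.059 0" --pt "0 0 0 -0.059 0" --pt "0 0 0 -0.059 0" --pt "0 0 0 -0.059 0" --pt "0 0 0 -0.059 0" --pt "0 0 0 -0.059 0"

```text
time: 24.9
tool_pos: [0.4781, 0.3013, 0.0339]
ee_rot: [-3.141, 0.0, -1.299]
wrist_force: [0.4, 1.5, 1.0]
width: 0.0257
```

arm_command --pt "0 0 0 0.005 0" --pt "0 0 0 0.02 0" --pt "0 0 0 0.04 0" --pt "0 0 0 0.08 0" --pt "0 0 0 0.12 0" --pt "0 0 0 0.13 0" --pt "0 0.01 -0.05 0.13 -2.6" --pt "0 0.02 -0.1 0.13 -2.6" --pt "0 0.03 -0.15 0.13 -2.6" --pt "0 0.04 -0.2 0.13 -2.6"

```text
time: 26.15
tool_pos: [0.5171, 0.0994, 0.162]
ee_rot: [3.139, 0.0, -1.344]
wrist_force: [0.7, -0.6, -1.3]
width: 0.0259
```

arm_command --pt "0 0.007 -0.04 0 0" --pt "0 0.014 -0.073 0 0" --pt "0 0.014 -0.073 0 0" --pt "0 0.014 -0.073 -0.03 0" --pt "0 0.014 -0.073 -0.06 0" --pt "0 0.014 -0.073 -0.06 0" --pt "0 0.014 -0.073 -0.06 0" --pt "0 0.014 -0.073 -0.06 0"

```text
time: 27.15
tool_pos: [0.5329, 0.0284, 0.1052]
ee_rot: [-3.139, -0.001, -1.344]
wrist_force: [0.5, -0.2, -0.2]
width: 0.0255
```

Run:
```python
from h import *
p=getpose(); print(p.round(4).tolist(),robot.get_obs()['wrist_force'])
snap('wrist','pics/w16.png');snap('side','pics/s16.png')
i=cv2.imread('pics/s16.png'); cv2.imwrite('pics/s16z.png',cv2.resize(i[120:340,140:360],None,fx=2.7,fy=2.7,interpolation=cv2.INTER_CUBIC))
```

```text
[0.5329, 0.0284, 0.1052, -3.1386, -0.0008, -1.3437] [ 0.45245009 -0.1910872  -0.24386625]
```

View pics/s16z.png

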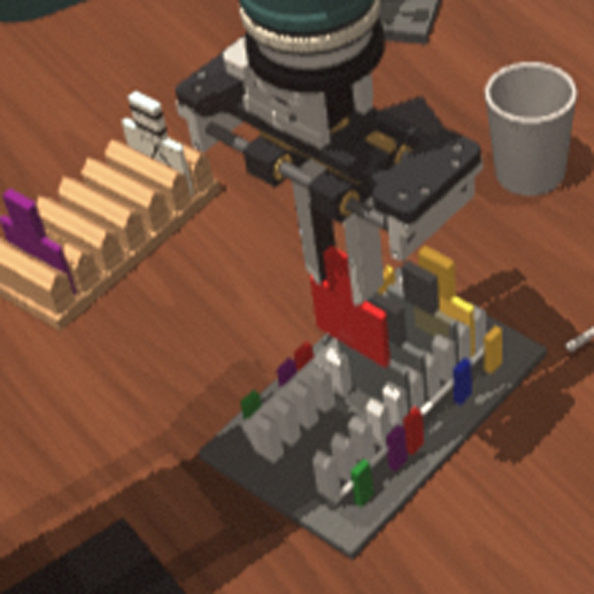

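arm_command --pt "0 0 0 -0.015 0" --pt "0 0 0 -0.03 0" --pt "0 0 0 -0.04 0" --pt "0 0 0 -0.05 0" --pt "0 0 0 -0.06 0" --pt "0 0 0 -0.067 0" --pt "0 0 0 -0.071 0" --pt "0 0 0 -0.071 0" --pt "0 0 0 -0.071 0"

```text
time: 28.38
tool_pos: [0.5321, 0.028, 0.0328]
ee_rot: [-3.141, -0.0, -1.344]
wrist_force: [-0.6, -0.5, -0.4]
width: 0.0258
```

Run:
```python
from h import *
p=getpose(); print(p.round(4).tolist(),robot.get_obs()['wrist_force'])
snap('side','pics/s17.png')
i=cv2.imread('pics/s17.png'); cv2.imwrite('pics/s17z.png',cv2.resize(i[120:340,140:360],None,fx=2.7,fy=2.7,interpolation=cv2.INTER_CUBIC))
```

```text
[0.5321, 0.028, 0.0328, -3.1409, -0.0003, -1.3442] [-0.59749173 -0.53350122 -0.38781465]
```

View pics/s17z.png

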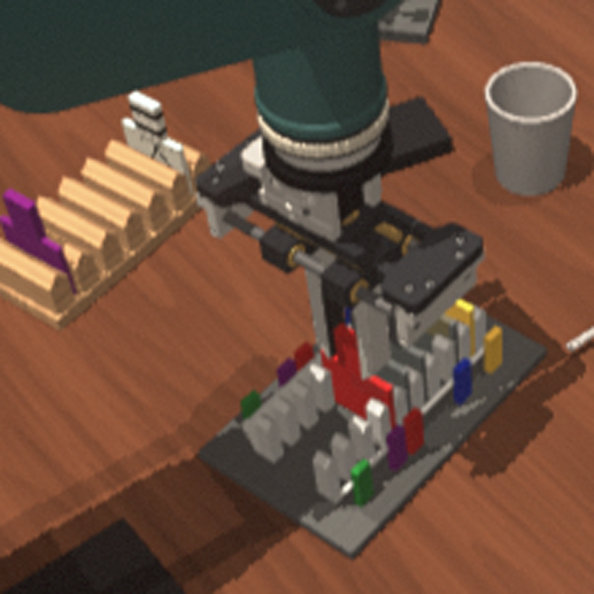

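arm_command --pt "0.5 0 0 0 0" --pt "0.5 0 0 0 0" --pt "0.5 0 0 0.0 0" --pt "0.5 0 0 0.02 0" --pt "0.5 0 0 0.06 0" --pt "0.5 -0.015 0.04 0.08 2.6" --pt "0.5 -0.035 0.09 0.08 2.6" --pt "0.5 -0.055 0.14 0.08 2.6" --pt "0.5 -0.075 0.19 0.08 2.6" --pt "0.5 -0.095 0.24 0.08 2.6"

```text
time: 29.68
tool_pos: [0.4361, 0.2695, 0.1127]
ee_rot: [-3.141, -0.0, -1.299]
wrist_force: [0.1, 0.0, 0.2]
width: 0.0471
```

arm_command --pt "0.5 -0.009 0.0195 0 0" --pt "0.5 -0.009 0.0195 0 0" --pt "0.5 -0.009 0.0195 -0.02 0" --pt "0.5 -0.009 0.0195 -0.02 0" --pt "0.5 -0.009 0.0195 -0.02 0" --pt "0.5 -0.009 0.0195 -0.02 0"

```text
time: 30.42
tool_pos: [0.4286, 0.2873, 0.0933]
ee_rot: [-3.14, 0.0, -1.3]
wrist_force: [0.3, 0.2, -0.1]
width: 0.0469
```

Run:
```python
from h import *
p=getpose(); print(p.round(4).tolist(),robot.get_obs()['wrist_force'])
snap('wrist','pics/w18.png');snap('side','pics/s18.png')
i=cv2.imread('pics/s18.png'); cv2.imwrite('pics/s18z.png',cv2.resize(i[100:340,110:360],None,fx=3,fy=2.5,interpolation=cv2.INTER_CUBIC))
```

```text
[0.4286, 0.2873, 0.0933, -3.1401, 0.0002, -1.2997] [ 0.32885921  0.24336625 -0.10236921]
```

View pics/s18z.png

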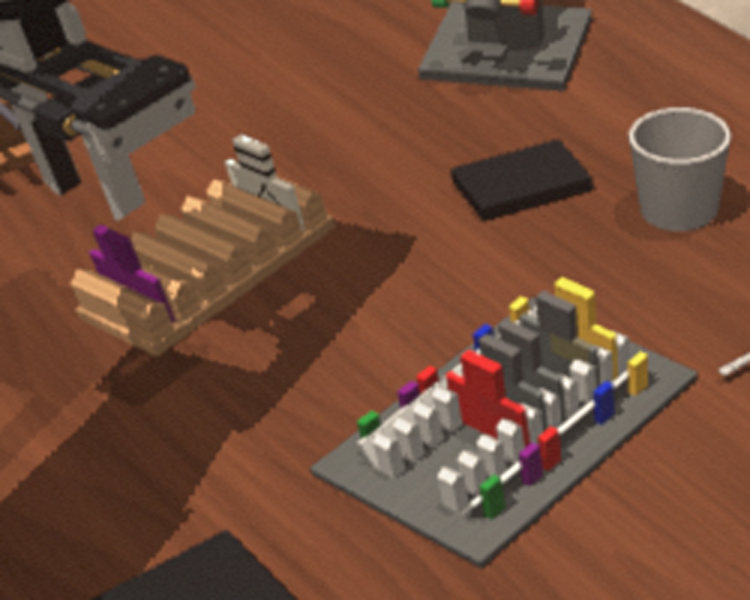

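arm_command --pt "0.5 0 0 -0.02 0" --pt "0.5 0 0 -0.045 0" --pt "0.5 0 0 -0.055 0" --pt "0.5 0 0 -0.059 0" --pt "0.5 0 0 -0.059 0" --pt "0 0 0 -0.059 0" --pt "0 0 0 -0.059 0" --pt "0 0 0 -0.059 0" --pt "0 0 0 -0.059 0" --pt "0 0 0 -0.059 0"

```text
time: 31.78
tool_pos: [0.4282, 0.2878, 0.0339]
ee_rot: [-3.141, 0.0, -1.299]
wrist_force: [0.2, 0.2, 2.1]
width: 0.0255
```

arm_command --pt "0 0 0 0.005 0" --pt "0 0 0 0.02 0" --pt "0 0 0 0.04 0" --pt "0 0 0 0.08 0" --pt "0 0 0 0.12 0" --pt "0 0 0 0.13 0" --pt "0 0.015 -0.05 0.13 -2.6" --pt "0 0.03 -0.1 0.13 -2.6" --pt "0 0.048 -0.15 0.13 -2.6" --pt "0 0.065 -0.2 0.13 -2.6"

```text
time: 33.02
tool_pos: [0.4923, 0.0859, 0.1621]
ee_rot: [3.139, 0.0, -1.344]
wrist_force: [0.9, -0.5, -0.9]
width: 0.0259
```

arm_command --pt "0 0.012 -0.04 0 0" --pt "0 0.0215 -0.063 0 0" --pt "0 0.0215 -0.063 0 0" --pt "0 0.0215 -0.063 -0.03 0" --pt "0 0.0215 -0.063 -0.06 0" --pt "0 0.0215 -0.063 -0.06 0" --pt "0 0.0215 -0.063 -0.06 0" --pt "0 0.0215 -0.063 -0.06 0"

```text
time: 34.02
tool_pos: [0.5154, 0.0248, 0.1052]
ee_rot: [-3.139, -0.001, -1.344]
wrist_force: [-0.3, 0.3, -1.1]
width: 0.0258
```

Run:
```python
from h import *
p=getpose(); print(p.round(4).tolist(),robot.get_obs()['wrist_force'])
snap('wrist','pics/w19.png');snap('side','pics/s19.png')
i=cv2.imread('pics/s19.png'); cv2.imwrite('pics/s19z.png',cv2.resize(i[120:340,140:360],None,fx=2.7,fy=2.7,interpolation=cv2.INTER_CUBIC))
```

```text
[0.5154, 0.0248, 0.1052, -3.1386, -0.0009, -1.3437] [-0.31316215  0.26090486 -1.14074849]
```

View pics/s19z.png

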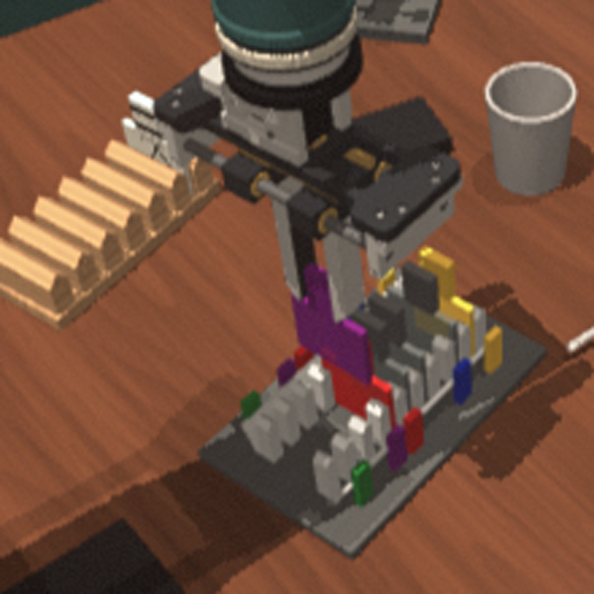

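arm_command --pt "0 0 0 -0.015 0" --pt "0 0 0 -0.03 0" --pt "0 0 0 -0.04 0" --pt "0 0 0 -0.05 0" --pt "0 0 0 -0.06 0" --pt "0 0 0 -0.067 0" --pt "0 0 0 -0.071 0" --pt "0 0 0 -0.071 0" --pt "0 0 0 -0.071 0"

```text
time: 35.25
tool_pos: [0.5146, 0.0245, 0.0328]
ee_rot: [-3.141, -0.0, -1.344]
wrist_force: [0.2, 0.2, -0.4]
width: 0.0256
```

arm_command --pt "0.5 0 0 0 0" --pt "0.5 0 0 0 0" --pt "0.5 0 0 0.0 0" --pt "0.5 0 0 0.02 0" --pt "0.5 0 0 0.06 0" --pt "0.5 -0.03 0 0.1 0" --pt "0.5 -0.07 0 0.14 0" --pt "0.5 -0.07 0 0.14 0" --pt "0.5 -0.07 0 0.14 0" --pt "0.5 -0.07 0 0.14 0"

```text
time: 36.5
tool_pos: [0.4439, 0.0245, 0.1704]
ee_rot: [3.138, 0.001, -1.344]
wrist_force: [0.1, 1.0, 0.7]
width: 0.047
```

Run:
```python
from h import *
p=getpose(); print(p.round(4).tolist(),robot.get_obs()['wrist_force'])
np.save('w20pose.npy',p)
snap('wrist','pics/w20.png');snap('side','pics/s20.png');snap('top','pics/t20.png')
i=cv2.imread('pics/s20.png'); cv2.imwrite('pics/s20z.png',cv2.resize(i[120:340,140:360],None,fx=2.7,fy=2.7,interpolation=cv2.INTER_CUBIC))
for c in ['top','wrist','side']:
    m=finder.masks_of('cover_handle',c); print(c,[(round(x['p'],2),list(x['extent'])) for x in m[:3]])
```

```text
[0.4439, 0.0245, 0.1704, 3.1381, 0.001, -1.3443] [0.05677897 0.96762089 0.69034111]
top [(0.91, [415.3, 240.2, 485.9, 330.0])]
wrist [(0.69, [529.4, 166.4, 640.0, 343.2])]
side [(0.6, [316.1, 330.8, 457.5, 480.0]), (0.23, [422.1, 235.6, 469.8, 291.3])]
```

View pics/w20.png

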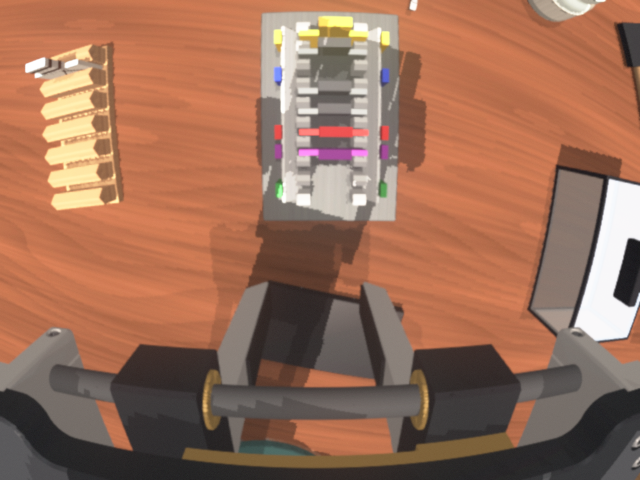

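View pics/s20.png

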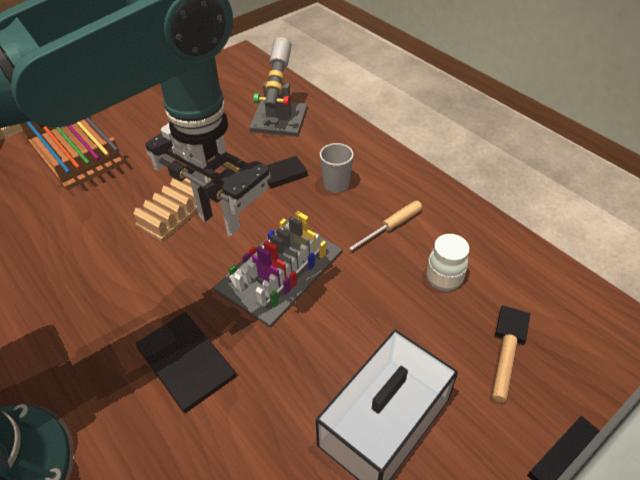

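View pics/t20.png

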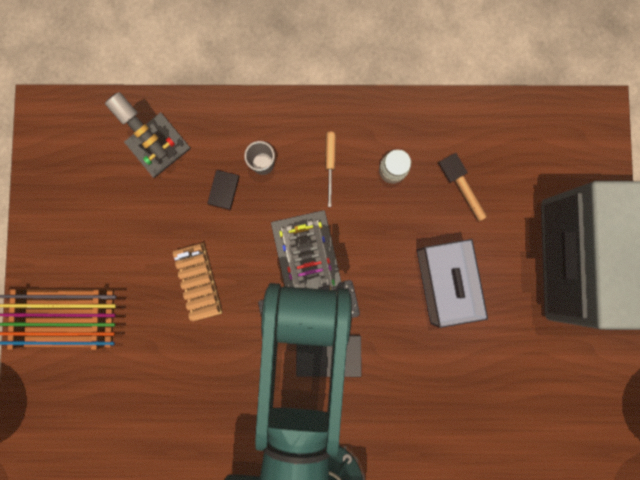

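arm_command --pt "0.5 -0.01 -0.05 0.04 0" --pt "0.5 -0.02 -0.1 0.04 0" --pt "0.5 -0.03 -0.15 0.04 0" --pt "0.5 -0.035 -0.2 0.04 0" --pt "0.5 -0.04 -0.25 0.04 0" --pt "0.5 -0.045 -0.3 0.04 0" --pt "0.5 -0.045 -0.315 0.04 0" --pt "0.5 -0.045 -0.315 0.04 0" --pt "0.5 -0.045 -0.315 0.04 0" --pt "0.5 -0.045 -0.315 0.04 0"

```text
time: 38.05
tool_pos: [0.3998, -0.2892, 0.2128]
ee_rot: [-3.141, -0.0, -1.342]
wrist_force: [0.1, -0.2, 0.3]
width: 0.0468
```

Run:
```python
from h import *
p=getpose(); print(p.round(4).tolist(),robot.get_obs()['wrist_force'])
np.save('w21pose.npy',p)
snap('wrist','pics/w21.png');snap('side','pics/s21.png');snap('top','pics/t21.png')
i=cv2.imread('pics/s21.png'); cv2.imwrite('pics/s21z.png',cv2.resize(i[320:480,310:470],None,fx=3.5,fy=3.5,interpolation=cv2.INTER_CUBIC))
i=cv2.imread('pics/t21.png'); cv2.imwrite('pics/t21z.png',cv2.resize(i[230:340,400:500],None,fx=5,fy=5,interpolation=cv2.INTER_CUBIC))
i=cv2.imread('pics/t20.png'); cv2.imwrite('pics/t20z.png',cv2.resize(i[230:340,400:500],None,fx=5,fy=5,interpolation=cv2.INTER_CUBIC))
```

```text
[0.3998, -0.2892, 0.2128, -3.141, -0.0004, -1.3421] [ 0.06441428 -0.16481295  0.33532646]
```

View pics/w21.png

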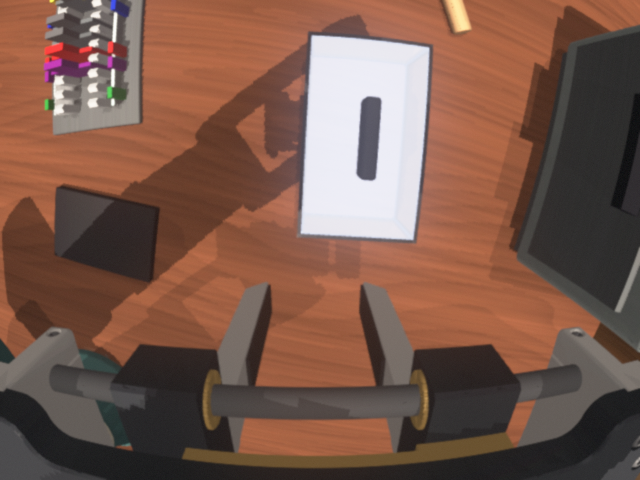

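View pics/t20z.png

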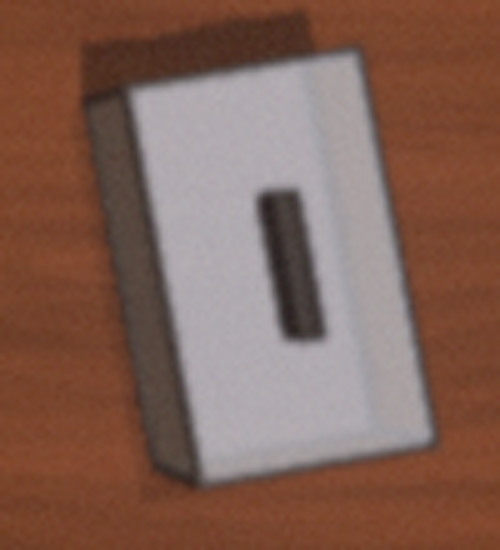

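View pics/s21z.png

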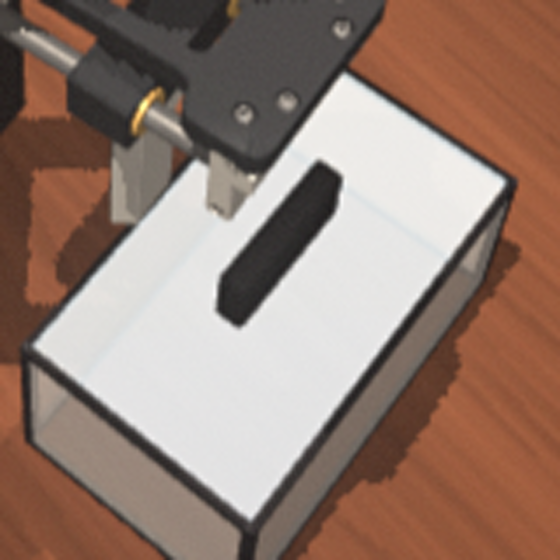

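Run:
```python
from h import *
i=cv2.imread('pics/w21.png'); cv2.imwrite('pics/w21z.png',cv2.resize(i[20:260,280:450],None,fx=4,fy=2.5,interpolation=cv2.INTER_CUBIC))
sw=optics.snapshot('wrist'); st=optics.snapshot('top'); ss=optics.snapshot('side')
p=np.load('w21pose.npy')
pts=np.array([[.095,.057,.095],[.095,-.057,.095],[-.095,-.057,.095],[-.095,.057,.095]])
uw=np.array([[309,33],[432,45],[415,241],[300,237]],float)
ut=np.array([[130,85],[357,48],[437,442],[200,485]])/5+[400,230]
us=np.array([[512,183],[253,522],[30,347]])/3.5+[310,320]
I=[0,1,2,3]
for nm,o in [('w',[(sw,p,uw,I)]),('t',[(st,None,ut,I)]),('s',[(ss,None,us,[1,2,3])])]:
    q,r=fit_rect(o,[.49,-.31,.2],pts); print(nm,q.round(4),r.round(1).tolist())
print(plane(sw,[[371,97],[368,180]],.125,p))
```

```text
w [ 0.49   -0.3157  0.1796] [[-0.7, -0.8], [0.8, -0.6], [2.3, 2.0], [-1.2, 0.4]]
t [ 0.4923 -0.3151  0.1724] [[-1.6, -0.4], [0.8, -1.1], [0.7, 0.8], [-0.3, 0.5]]
s [ 0.4897 -0.3131  0.178 ] [[1.4, -2.2], [0.2, 2.7], [-2.9, -0.4]]
[[ 0.52347713 -0.30692262  0.125     ]
 [ 0.45598975 -0.32106652  0.125     ]]
```

View pics/w21z.png

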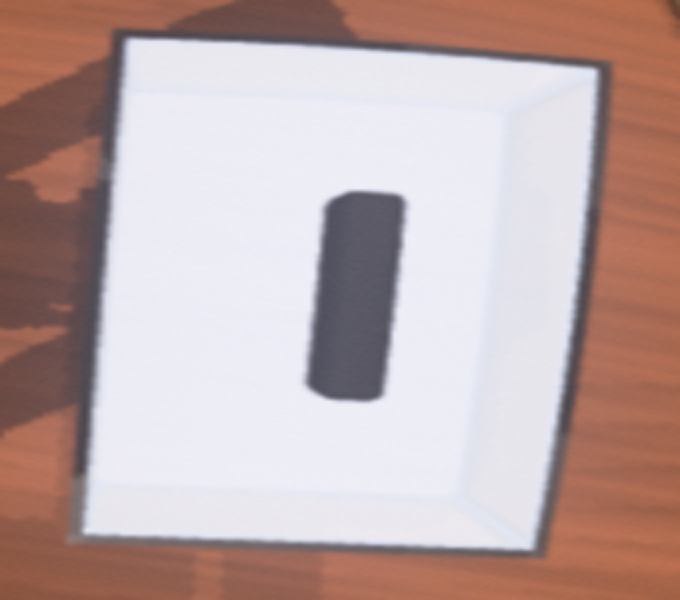

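arm_command --pt "0.5 0.04 -0.01 0 -2.8" --pt "0.5 0.09 -0.025 -0.02 -2.8" --pt "0.5 0.09 -0.025 -0.05 -2.8" --pt "0.5 0.09 -0.025 -0.07 -2.8" --pt "0.5 0.09 -0.025 -0.07 -2.8" --pt "0.5 0.09 -0.025 -0.07 -2.8"

```text
time: 39.1
tool_pos: [0.4897, -0.3158, 0.1436]
ee_rot: [-3.14, -0.001, -1.393]
wrist_force: [0.2, 0.2, 0.1]
width: 0.0471
```

Run:
```python
from h import *
p=getpose(); print(p.round(4).tolist(),robot.get_obs()['wrist_force'])
np.save('w22pose.npy',p)
sw=snap('wrist','pics/w22.png');snap('side','pics/s22.png');
i=cv2.imread('pics/s22.png'); cv2.imwrite('pics/s22z.png',cv2.resize(i[300:480,290:470],None,fx=3.3,fy=3.3,interpolation=cv2.INTER_CUBIC))
# handle black blob
```

```text
[0.4897, -0.3158, 0.1436, -3.1404, -0.0014, -1.3931] [0.19972325 0.17129124 0.05705419]
```

View pics/w22.png

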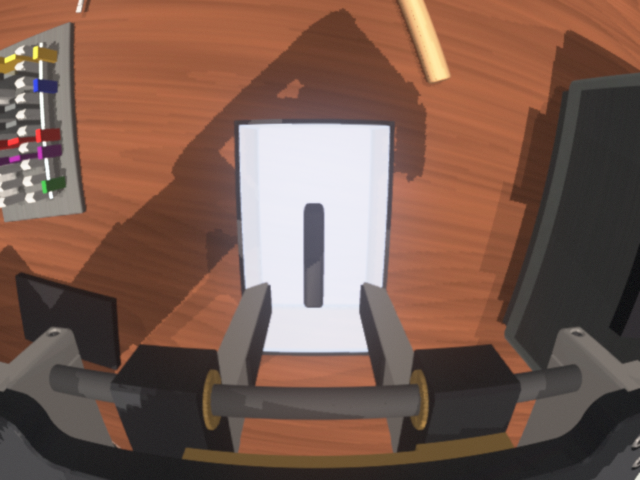

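View pics/s22z.png

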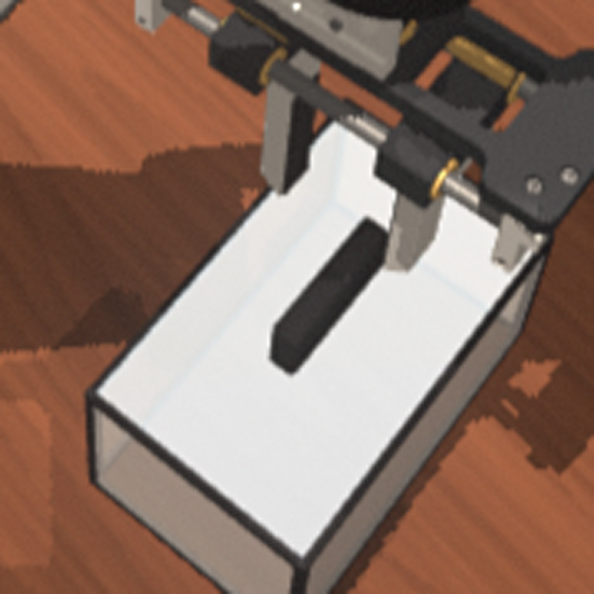

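arm_command --pt "0.5 0 0 -0.03 0" --pt "0.5 0 0 -0.055 0" --pt "0.5 0 0 -0.07 0" --pt "0.5 0 0 -0.076 0" --pt "0.5 0 0 -0.076 0" --pt "0 0 0 -0.076 0" --pt "0 0 0 -0.076 0" --pt "0 0 0 -0.076 0" --pt "0 0 0 -0.076 0" --pt "0 0 0 -0.076 0"

```text
time: 40.45
tool_pos: [0.4893, -0.3151, 0.0665]
ee_rot: [-3.142, 0.0, -1.393]
wrist_force: [-1.2, 0.9, 0.5]
width: 0.0133
```

arm_command --pt "0 0 0 0 0" --pt "0 0 0 0 0" --pt "0 0 0 0 0"

```text
time: 40.83
tool_pos: [0.4894, -0.3152, 0.0665]
ee_rot: [-3.141, 0.0, -1.393]
wrist_force: [0.3, 2.6, 1.5]
width: 0.0139
```

Run:
```python
from h import *
p=getpose(); print(p.round(4).tolist(),robot.get_obs()['wrist_force'],robot.get_obs()['wrist_torque'])
sw=snap('wrist','pics/w23.png');snap('side','pics/s23.png');
i=cv2.imread('pics/s23.png'); cv2.imwrite('pics/s23z.png',cv2.resize(i[300:480,290:470],None,fx=3.3,fy=3.3,interpolation=cv2.INTER_CUBIC))
```

```text
[0.4894, -0.3152, 0.0665, -3.1415, 0.0004, -1.3929] [0.25963344 2.55801444 1.45108003] [0.4552971  0.12324324 0.04831654]
```

View pics/w23.png

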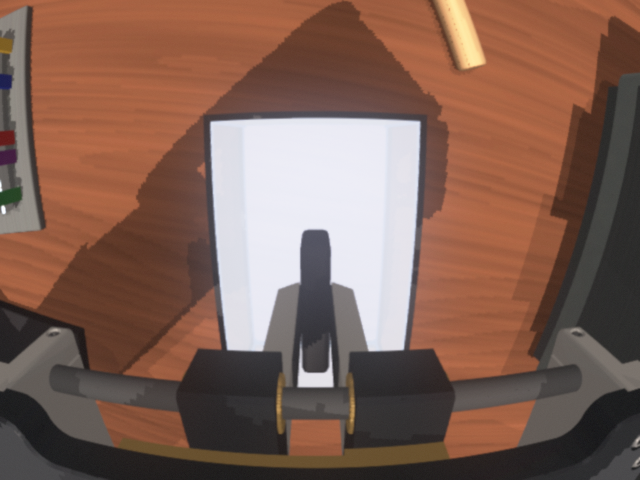

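View pics/s23z.png

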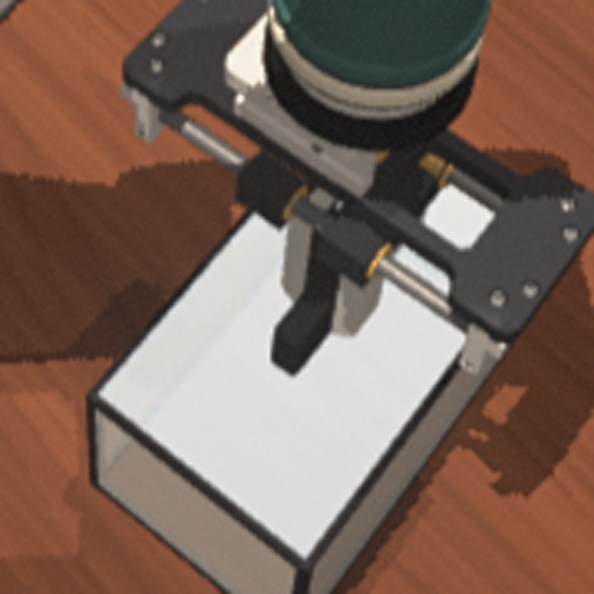

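arm_command --pt "0 0 0 0.005 0" --pt "0 0 0 0.015 0" --pt "0 0 0 0.03 0" --pt "0 0 0 0.05 0" --pt "0 0 0 0.08 0" --pt "0 0 0 0.11 0" --pt "0 0 0 0.13 0" --pt "0 0 0 0.13 0" --pt "0 0 0 0.13 0"

```text
time: 42.05
tool_pos: [0.489, -0.3153, 0.1957]
ee_rot: [3.141, 0.001, -1.393]
wrist_force: [-1.0, -0.1, -2.9]
width: 0.014
```

Run:
```python
from h import *
p=getpose(); print(p.round(4).tolist(),robot.get_obs()['wrist_force'],robot.get_obs()['wrist_torque'])
sw=snap('wrist','pics/w24.png');snap('side','pics/s24.png');
```

```text
[0.489, -0.3153, 0.1957, 3.1408, 0.0007, -1.3931] [-0.99869905 -0.08418527 -2.86907162] [ 0.01802714  0.06543824 -0.02738504]
```

View pics/s24.png

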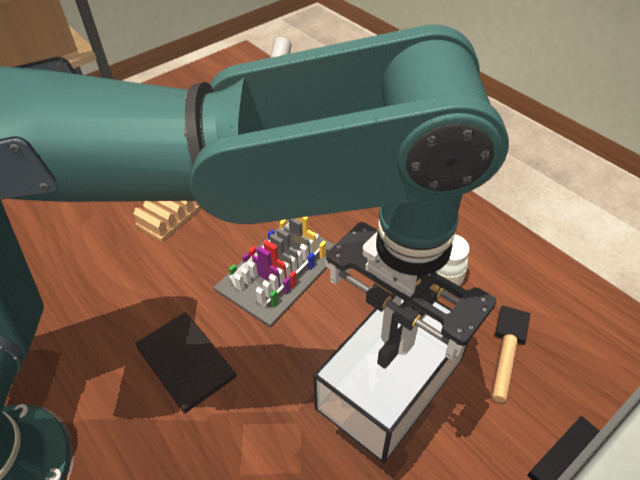

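View pics/w24.png

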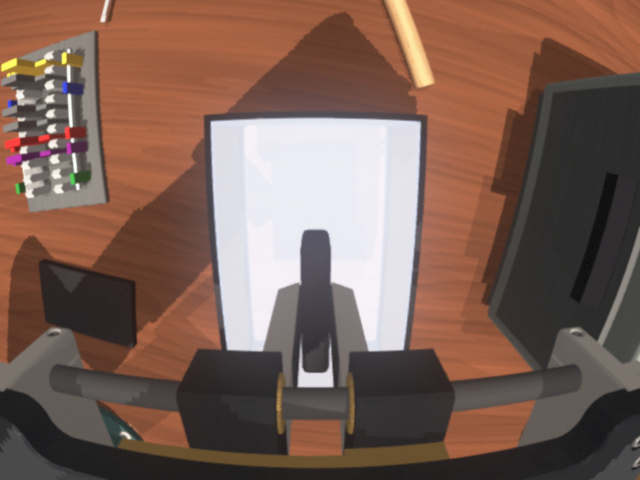

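Run:
```python
from h import *
p=getpose(); sw=optics.snapshot('wrist')
i=cv2.imread('pics/w24.png'); cv2.imwrite('pics/w24z.png',cv2.resize(i[100:360,195:440],None,fx=3.2,fy=2.3,interpolation=cv2.INTER_CUBIC))
zt=p[2]+.029
uv=[[207.5,117],[426,117],[222,350],[408.5,350]]
P=plane(sw,uv,zt,p); R=Rm(p[3:]); print('cover in tool mm',((P-p[:3])@R*1000).round(1).tolist())
print('handle', ((plane(sw,[[315,231],[315,372]],p[2]+.061,p)-p[:3])@R*1000).round(1).tolist())
# tags in rack frame
p3=np.load('w3pose.npy'); i=cv2.imread('pics/w3.png')
T=np.array([[177,72-18],[210,72-18],[618,75-18],[651,75-18],[190,448-3],[220,450],[623,462],[651,462]],float)/[4,2.5]+[240,0]
q=np.array([.5495,.033,.226]); c,s=np.cos(q[2]),np.sin(q[2]); Rr=np.array([[c,-s],[s,c]])
print(((plane(sw,T,.046,p3)[:,:2]-q[:2])@Rr*1000).round(1).tolist())
```

```text
cover in tool mm [[-55.0, -94.9, -29.1], [56.6, -95.0, -29.3], [-57.0, 40.4, -28.8], [56.8, 40.3, -29.0]]
handle [[-0.2, -42.7, -61.1], [-0.2, 31.6, -60.9]]
[[78.9, 53.1], [78.6, 45.8], [78.9, -44.9], [79.4, -52.6], [-64.1, 52.8], [-66.1, 46.2], [-71.1, -44.8], [-71.0, -51.4]]
```

View pics/w24z.png

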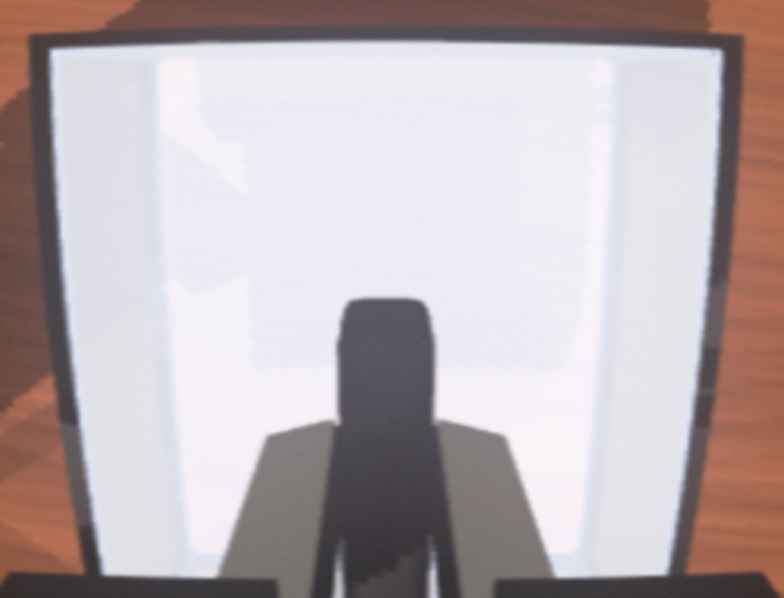

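arm_command --pt "0 0.008 0.045 0 0.6" --pt "0 0.016 0.09 0 1.2" --pt "0 0.024 0.14 0 1.8" --pt "0 0.033 0.19 0 2.4" --pt "0 0.041 0.24 0 2.75" --pt "0 0.05 0.29 0 2.75" --pt "0 0.057 0.33 0 2.75" --pt "0 0.06 0.348 0 2.75" --pt "0 0.06 0.348 0 2.75" --pt "0 0.06 0.348 0 2.75"

```text
time: 43.45
tool_pos: [0.5492, 0.031, 0.1961]
ee_rot: [3.141, -0.001, -1.347]
wrist_force: [0.3, -0.3, -3.5]
width: 0.0138
```

arm_command --pt "0 0 0 0 0" --pt "0 0 0 0 0" --pt "0 0 0 0 0"

```text
time: 43.82
tool_pos: [0.5493, 0.0319, 0.1965]
ee_rot: [-3.142, -0.0, -1.346]
wrist_force: [0.3, 0.4, -3.4]
width: 0.0135
```

Run:
```python
from h import *
p=getpose(); print(p.round(4).tolist(),robot.get_obs()['wrist_force'],robot.get_obs()['wrist_torque'])
sw=snap('wrist','pics/w25.png');snap('side','pics/s25.png');snap('top','pics/t25.png')
i=cv2.imread('pics/s25.png'); cv2.imwrite('pics/s25z.png',cv2.resize(i[120:340,170:390],None,fx=2.7,fy=2.7,interpolation=cv2.INTER_CUBIC))
```

```text
[0.5493, 0.0319, 0.1965, -3.1416, -0.0002, -1.346] [ 0.32650043  0.41981518 -3.37706148] [-0.07756493 -0.01186846 -0.00092947]
```

View pics/s25z.png

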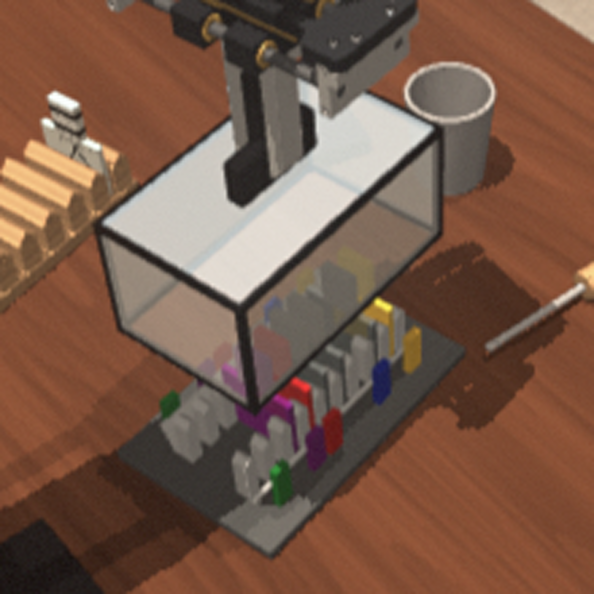

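View pics/w25.png

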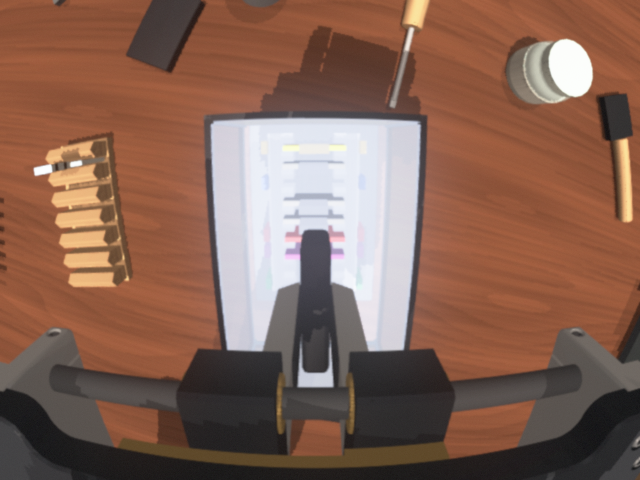

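Run:
```python
from h import *
p=getpose(); sw=optics.snapshot('wrist')
i=cv2.imread('pics/w25.png')
q=np.array([.5495,.033,.226]);c,s=np.cos(q[2]),np.sin(q[2]);R=np.array([[c,-s],[s,c]])
z=cv2.resize(i[120:280,250:380],None,fx=6,fy=3.7,interpolation=cv2.INTER_CUBIC)
for x in [.072,.054,.018,0,-.018,-.036]:
  for b,zz,t in [(.03,.06,.0025),(.013,.094,.004)]:
    L=np.array([[x-t,-b],[x-t,b],[x+t,b],[x+t,-b]])
    P=np.c_[L@R.T+q[:2],np.full(4,zz)]
    uv=(proj(sw,P,p)-[250,120])*[6,3.7]
    cv2.polylines(z,[np.round(uv).astype(int)],True,(0,0,0),1)
cv2.imwrite('pics/ov25.png',z)
```

```text
(no output)
```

View pics/ov25.png

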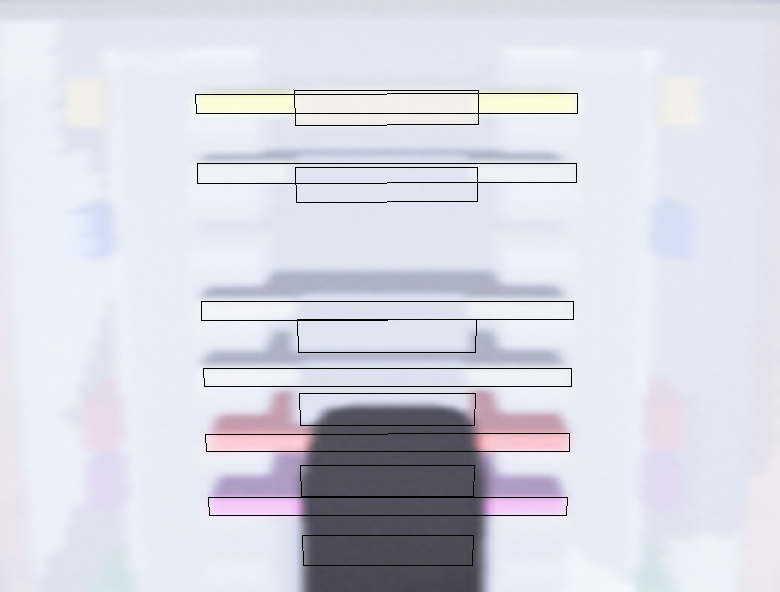

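arm_command --pt "0 0 0.001 0 0" --pt "0 0 0.001 -0.02 0" --pt "0 0 0.001 -0.04 0" --pt "0 0 0.001 -0.055 0" --pt "0 0 0.001 -0.065 0" --pt "0 0 0.001 -0.07 0" --pt "0 0 0.001 -0.07 0" --pt "0 0 0.001 -0.07 0" --pt "0 0 0.001 -0.07 0"

```text
time: 45.15
tool_pos: [0.5498, 0.0335, 0.1271]
ee_rot: [-3.14, -0.0, -1.345]
wrist_force: [-0.4, 0.3, -3.1]
width: 0.0136
```

Run:
```python
from h import *
p=getpose(); print(p.round(4).tolist(),robot.get_obs()['wrist_force'],robot.get_obs()['wrist_torque'])
sw=snap('wrist','pics/w26.png');snap('side','pics/s26.png')
i=cv2.imread('pics/s26.png'); cv2.imwrite('pics/s26z.png',cv2.resize(i[150:340,190:370],None,fx=3.2,fy=3.1,interpolation=cv2.INTER_CUBIC))
i=cv2.imread('pics/w26.png'); cv2.imwrite('pics/w26z.png',cv2.resize(i[110:360,200:435],None,fx=3.2,fy=2.4,interpolation=cv2.INTER_CUBIC))
```

```text
[0.5498, 0.0335, 0.1271, -3.1403, -0.0004, -1.3451] [-0.40465274  0.26302368 -3.0926448 ] [ 0.0249523   0.00835288 -0.00213729]
```

View pics/s26z.png

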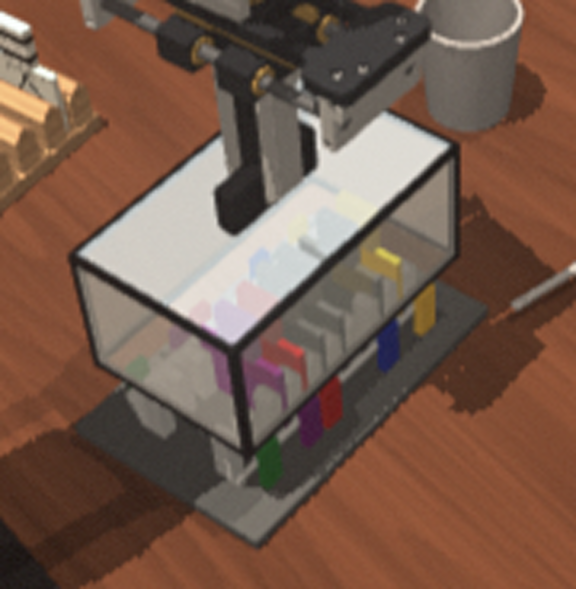

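View pics/w26z.png

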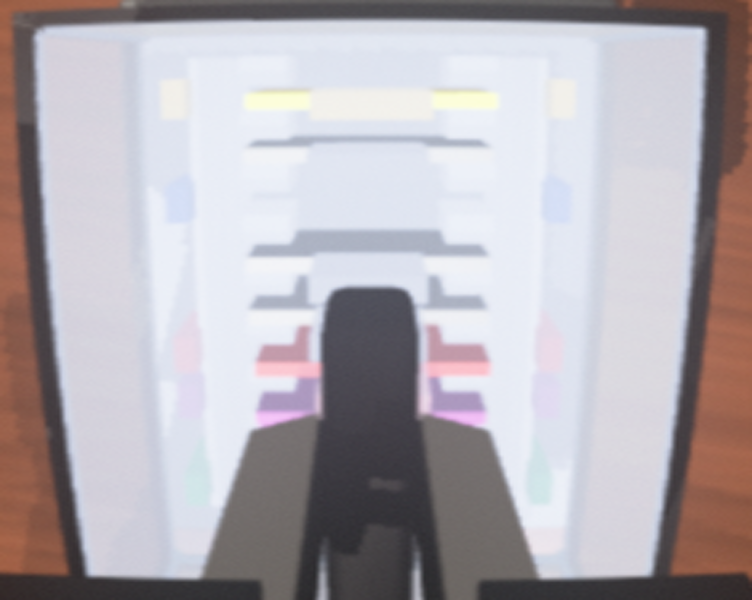

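arm_command --pt "0 0 0 -0.008 0" --pt "0 0 0 -0.014 0" --pt "0 0 0 -0.019 0" --pt "0 0 0 -0.024 0" --pt "0 0 0 -0.024 0"

```text
time: 45.88
tool_pos: [0.5489, 0.0335, 0.1017]
ee_rot: [3.14, 0.0, -1.345]
wrist_force: [0.2, 0.4, -2.5]
width: 0.0141
```

Run:
```python
from h import *
p=getpose(); print(p.round(4).tolist(),robot.get_obs()['wrist_force'],robot.get_obs()['wrist_torque'])
```

```text
[0.5489, 0.0335, 0.1017, 3.1403, 0.0002, -1.3451] [ 0.20539365  0.3553688  -2.50903777] [ 0.04536308 -0.01017305 -0.01338615]
```

arm_command --pt "0 0 0 -0.006 0" --pt "0 0 0 -0.012 0" --pt "0 0 0 -0.017 0" --pt "0 0 0 -0.021 0" --pt "0 0 0 -0.0235 0" --pt "0 0 0 -0.0245 0" --pt "0 0 0 -0.0245 0"

```text
time: 46.75
tool_pos: [0.5494, 0.0335, 0.078]
ee_rot: [-3.141, -0.0, -1.345]
wrist_force: [0.8, 0.6, -3.4]
width: 0.0137
```

Run:
```python
from h import *
p=getpose(); print(p.round(4).tolist(),robot.get_obs()['wrist_force'],robot.get_obs()['wrist_torque'])
snap('side','pics/s27.png')
i=cv2.imread('pics/s27.png'); cv2.imwrite('pics/s27z.png',cv2.resize(i[150:340,190:370],None,fx=3.2,fy=3.1,interpolation=cv2.INTER_CUBIC))
```

```text
[0.5494, 0.0335, 0.078, -3.1415, -0.0001, -1.3451] [ 0.79662354  0.57869636 -3.43396605] [ 0.02823205  0.01770629 -0.0198829 ]
```

View pics/s27z.png

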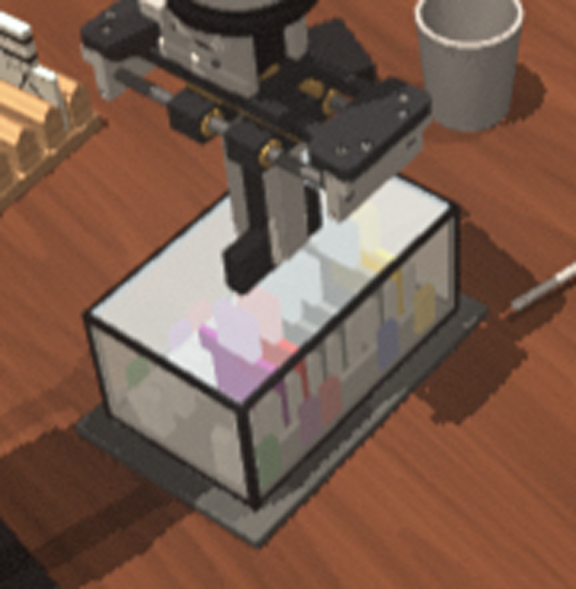

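Still fully hanging (−3.4 N); about 1–2 mm left.

arm_command --pt "0 0 0 -0.001 0" --pt "0 0 0 -0.0015 0" --pt "0 0 0 -0.0015 0"

```text
time: 47.18
tool_pos: [0.5494, 0.0335, 0.0765]
ee_rot: [-3.141, -0.0, -1.345]
wrist_force: [-0.6, 0.6, -3.0]
width: 0.0133
```

arm_command --pt "0 0 0 -0.0005 0" --pt "0 0 0 -0.001 0" --pt "0 0 0 -0.001 0"

```text
time: 47.55
tool_pos: [0.5494, 0.0336, 0.0764]
ee_rot: [-3.141, -0.0, -1.345]
wrist_force: [-3.3, 0.1, 4.0]
width: 0.0137
```

arm_command --pt "0.3 0 0 0 0" --pt "0.4 0 0 0 0" --pt "0.4 0 0 0 0" --pt "0.4 0 0 0 0" --pt "0.4 0 0 0.02 0" --pt "0.4 0 0 0.05 0" --pt "0.4 0 0 0.1 0" --pt "0.4 0 0 0.13 0" --pt "0.4 0 0 0.13 0"

```text
time: 48.68
tool_pos: [0.5511, 0.0334, 0.2086]
ee_rot: [-3.135, -0.002, -1.345]
wrist_force: [0.2, 0.2, -0.6]
width: 0.0376
```

arm_command --pt "0.4 -0.03 -0.02 0.03 0" --pt "0.4 -0.07 -0.05 0.06 0" --pt "0.4 -0.1 -0.1 0.06 0" --pt "0.4 -0.13 -0.15 0.06 0" --pt "0.4 -0.15 -0.2 0.06 0" --pt "0.4 -0.15 -0.2 0.06 0" --pt "0.4 -0.15 -0.2 0.06 0"

```text
time: 49.55
tool_pos: [0.399, -0.166, 0.2638]
ee_rot: [3.14, 0.002, -1.345]
wrist_force: [-0.2, 0.3, 0.9]
width: 0.0375
```

Run:
```python
from h import *
p=getpose(); print(p.round(4).tolist(),robot.get_obs()['wrist_force'])
ss=snap('side','pics/s28.png'); st=snap('top','pics/t28.png'); snap('wrist','pics/w28.png')
i=cv2.imread('pics/s28.png'); cv2.imwrite('pics/s28z.png',cv2.resize(i[120:340,130:370],None,fx=3.2,fy=2.7,interpolation=cv2.INTER_CUBIC))
z=cv2.resize(cv2.imread('pics/s28.png')[180:340,200:360],None,fx=3.7,fy=3.7,interpolation=cv2.INTER_CUBIC)
q=np.array([.5495,.033,.226]);c,s=np.cos(q[2]),np.sin(q[2]);R=np.array([[c,-s],[s,c]])
for zz in [.01,.105]:
    L=np.array([[-.095,-.057],[-.095,.057],[.095,.057],[.095,-.057]]); P=np.c_[L@R.T+q[:2],np.full(4,zz)]
    uv=(proj(ss,P)-[200,180])*3.7; cv2.polylines(z,[np.round(uv).astype(int)],True,(0,255,0),1)
cv2.imwrite('pics/ov28.png',z)
i=cv2.imread('pics/t28.png'); z=cv2.resize(i[200:320,250:370],None,fx=5,fy=5,interpolation=cv2.INTER_CUBIC)
for zz in [.01,.105]:
    P[:,2]=zz; uv=(proj(st,P)-[250,200])*5; cv2.polylines(z,[np.round(uv).astype(int)],True,(0,255,0),1)
cv2.imwrite('pics/ovt28.png',z)
```

```text
[0.399, -0.166, 0.2638, 3.14, 0.0023, -1.3455] [-0.24089693  0.34149422  0.85098082]
```

View pics/s28z.png

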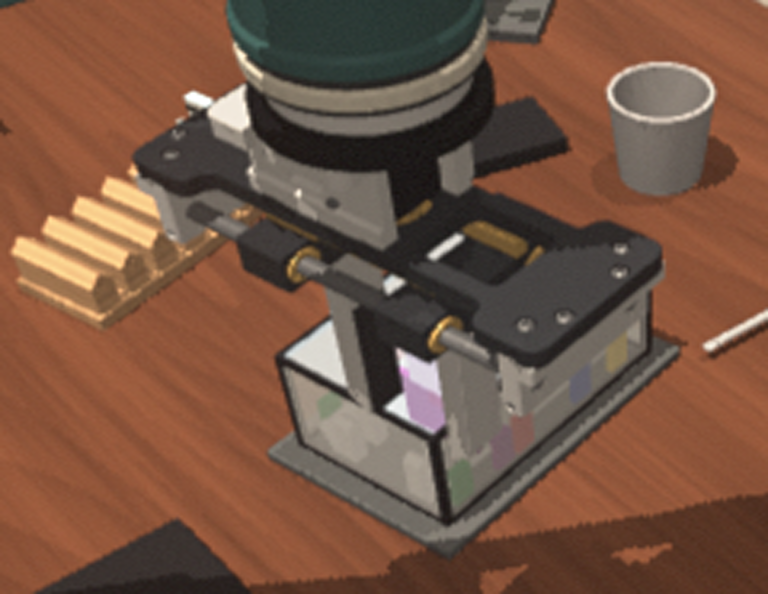

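View pics/ov28.png

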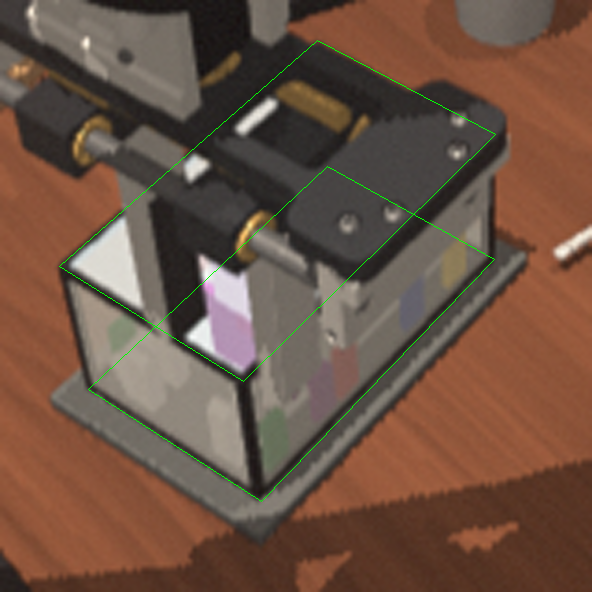

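View pics/ovt28.png

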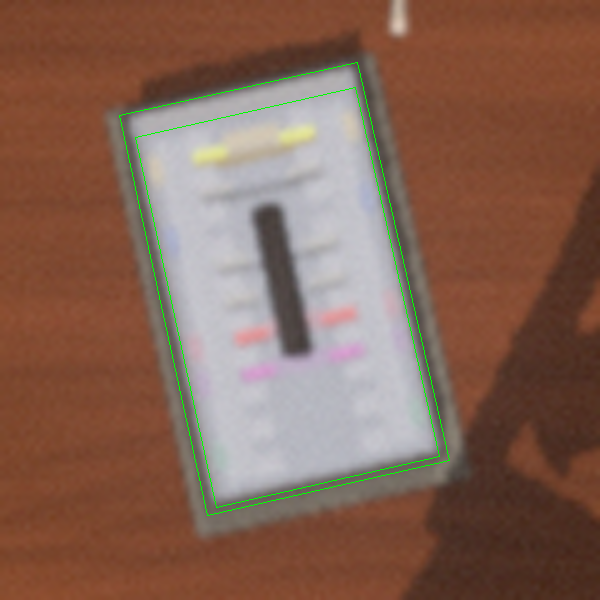

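View pics/w28.png

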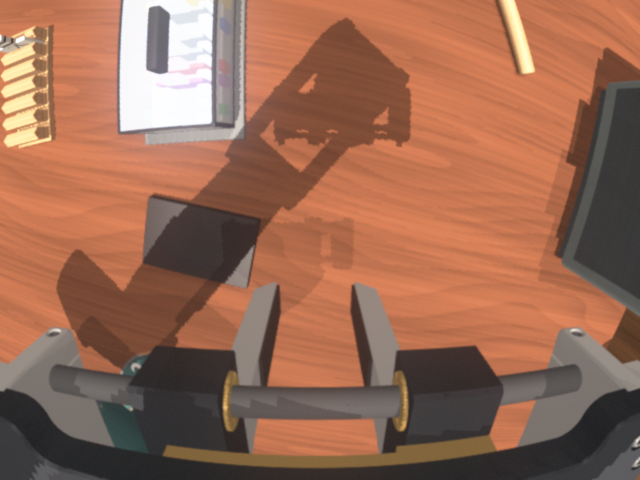

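arm_command --pt "0.4 -0.03 -0.05 0 0" --pt "0.4 -0.06 -0.1 0 0" --pt "0.4 -0.09 -0.15 0 0" --pt "0.4 -0.12 -0.2 0 0" --pt "0.4 -0.15 -0.25 0 0" --pt "0.4 -0.15 -0.25 0 0" --pt "0.4 -0.15 -0.25 0 0" --pt "0.4 -0.15 -0.25 0 0"

```text
time: 50.7
tool_pos: [0.2507, -0.4152, 0.2658]
ee_rot: [-3.141, -0.001, -1.342]
wrist_force: [-0.4, -0.7, 0.6]
width: 0.038
```

Run:
```python
from h import *
p=getpose(); print(p.round(4).tolist(),robot.get_obs()['wrist_force'])
ss=snap('side','pics/s29.png'); st=snap('top','pics/t29.png')
z=cv2.resize(cv2.imread('pics/s29.png')[100:340,110:370],None,fx=3,fy=2.5,interpolation=cv2.INTER_CUBIC)
q=np.array([.5495,.033,.226]);c,s=np.cos(q[2]),np.sin(q[2]);R=np.array([[c,-s],[s,c]])
for zz in [.01,.105]:
    L=np.array([[-.095,-.057],[-.095,.057],[.095,.057],[.095,-.057]]); P=np.c_[L@R.T+q[:2],np.full(4,zz)]
    uv=(proj(ss,P)-[110,100])*[3,2.5]; cv2.polylines(z,[np.round(uv).astype(int)],True,(0,255,0),1)
cv2.imwrite('pics/ov29.png',z)
```

```text
[0.2507, -0.4152, 0.2658, -3.1411, -0.0006, -1.342] [-0.44236281 -0.68494401  0.64091586]
```

View pics/ov29.png

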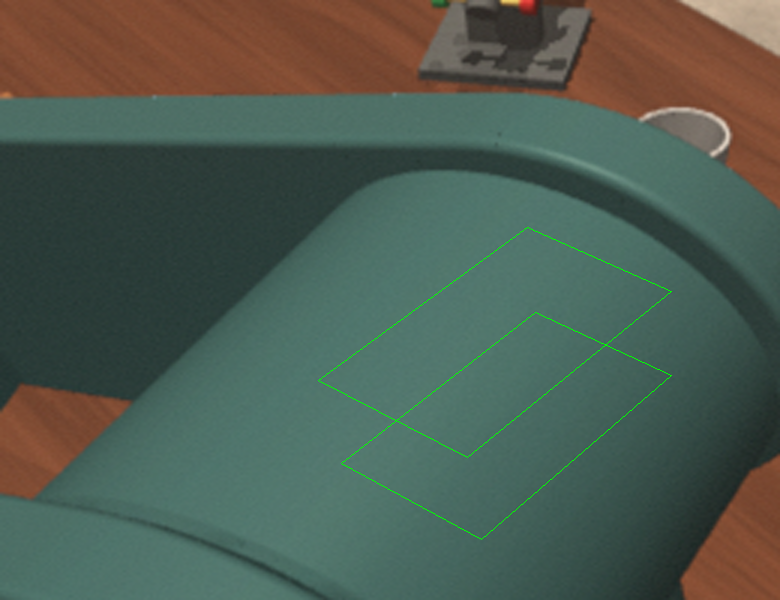

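View pics/t29.png

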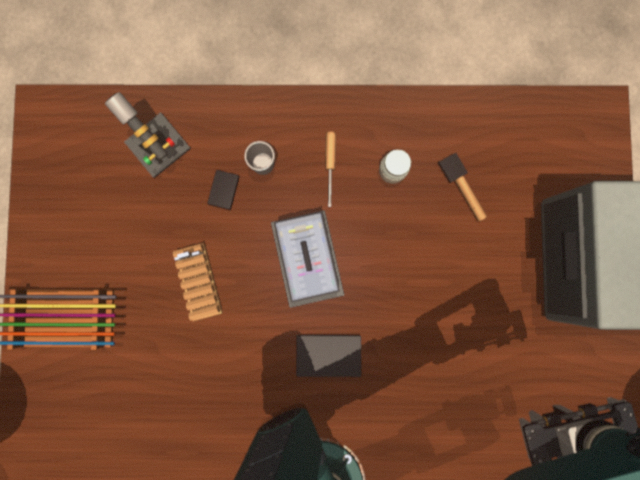

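arm_command --pt "0.4 -0.04 -0.04 -0.03 0" --pt "0.4 -0.08 -0.08 -0.06 0" --pt "0.4 -0.115 -0.118 -0.1 0" --pt "0.4 -0.115 -0.118 -0.1 0" --pt "0.4 -0.115 -0.118 -0.1 0" --pt "0.4 -0.115 -0.118 -0.1 0"

```text
time: 51.55
tool_pos: [0.1359, -0.5346, 0.1676]
ee_rot: [-3.141, -0.004, -1.343]
wrist_force: [-0.0, 0.6, -0.3]
width: 0.0376
```

Run:
```python
from h import *
ss=snap('side','pics/s30.png'); st=snap('top','pics/t30.png')
z=cv2.resize(cv2.imread('pics/s30.png')[100:340,110:370],None,fx=3,fy=2.5,interpolation=cv2.INTER_CUBIC)
cv2.imwrite('pics/s30z.png',z)
q=np.array([.5495,.033,.226]);c,s=np.cos(q[2]),np.sin(q[2]);R=np.array([[c,-s],[s,c]])
for zz in [.01,.105]:
    L=np.array([[-.095,-.057],[-.095,.057],[.095,.057],[.095,-.057]]); P=np.c_[L@R.T+q[:2],np.full(4,zz)]
    uv=(proj(ss,P)-[110,100])*[3,2.5]; cv2.polylines(z,[np.round(uv).astype(int)],True,(0,255,0),1)
cv2.imwrite('pics/ov30.png',z)
```

```text
(no output)
```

View pics/s30z.png

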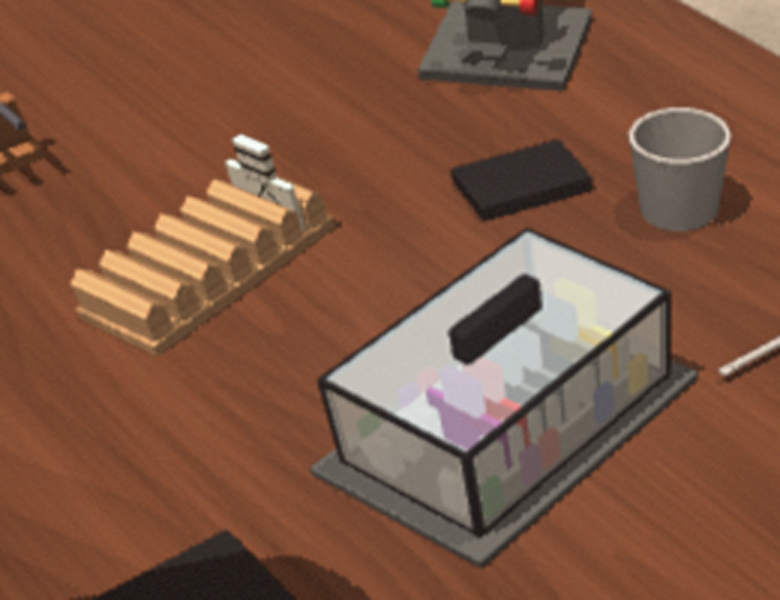

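View pics/ov30.png

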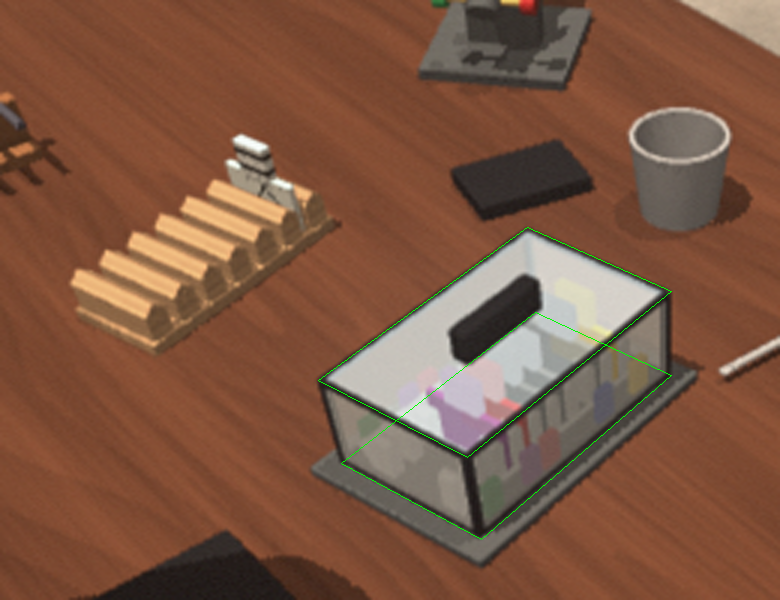

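The cover's edges match the predicted seated outline to within about 1 px, so the rim is flat on the base. The plates stand in their slots and the spoiled plate is upright in the block, so I'm handing in.

Run:
```python
from h import *
print(robot.close_job())
```

```text
the job is handed in; nothing more can be done
None
```

The job is done and handed in at about 52 s of robot time.

**What I did**
- I moved the spoiled plate from the rack to the far end slot of the block.
- I put the three coloured plates that were present (yellow, red, purple) into the rack slots tagged in their colours. There were no green or blue plates, so those slots stay empty.
- I then set the cover over the rack. It was never knocked aside.

**Problem on the way:** the first grasp closed on nothing. In the pictures the real fingertips sit about 36 mm behind the reported TCP. I measured that offset, corrected for it, and every later grasp held.

**Last checks**
- **Cover:** in the side and top views its edges match the predicted flat position to within about 1 px. The wrist force turned from −3 N to +4 N at the expected height, which shows it touching down on the base.
- **Plates:** through the clear cover the red, yellow and purple plates stand upright in their own slots, and the grey ones are still in theirs. Before the cover went on, the plates matched their predicted slot positions to within about 1 mm.
- **Spoiled plate:** it stands upright in the block.
- **Bystanders:** they had not visibly moved in the top view.

No final check failed. I did not check the individual rack plates again up close after the cover was on.

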